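Clamp a round specimen with a ratchet lever

ROBOT

A 7-joint arm with a two-finger parallel gripper is mounted at the origin on the work surface. World frame = base frame: x ahead of the robot, y to its left, z up, the work surface at z = 0. Lengths are in m, angles in degrees, forces in N, time in s.
With the tool pointing down it reaches from about 0.35 to 0.9 m from the base axis. Payload 7.2 kg.
Tool frame: the origin (TCP) lies on the centre line of the jaws, within the pads' length; the fingertips stand 8 mm ahead of it and the grasp point (between the pads) lies 11 mm behind it; y points along the fingers, z is the direction in which the jaws open and shut, and the axes are right-handed (so a half turn about y gives the same grasp; the last joint's range is limited). The gripper opens to 85 mm and grips with 20 to 120 N. Pads are 22 mm wide; open, the fingers measure 114 mm over their backs; the gripper's body (76 mm by 85 mm) begins 54 mm behind the grasp point. The pads swing forward as they close: fully open they stand 13 mm farther back than shut.
Start: joints at [67.769, 23.554, -0.728, 91.456, 0.321, 64.991, -4.71], TCP at [0.196, -0.593, 0.239] pointing down, gripper open.
Joint ranges: [-169.25, 169.25], [-16.82, 113.86], [-84.01, 82.57], [7.8, 145.47], [-59.2, 239.2], [7.22, 106.19], [-163.78, 163.78]. Speed limits (degrees/s): [136.94, 136.94, 172.46, 172.46, 180, 180, 180].

INTERFACE

Orientations are given as [roll, pitch, yaw] about the fixed x, y, z axes, in that order (R = Rz(yaw) Ry(pitch) Rx(roll)).
In Python, from plant import bot gives the robot as it stands.
- The arm moves only by the shell command python3 -m jog 'ROWS' [FORCE]. ROWS is a JSON object of lists of equal length, an entry for each row: "dp": the shift along the tool's x, y, z in mm, a list of three; "delta_rot": the turn, a rotation vector about the tool's x, y, z in rad, a list of three; "hand": the gripper's target within -1 to 1 (shut at 1, half-way at 0, fully open at -1). In form: {"dp": [[dx, dy, dz], ...], "delta_rot": [[wx, wy, wz], ...], "hand": [hand, ...]}. A call has 1 to 8 rows; each row shifts and turns the pose as measured when the row begins, along the tool's axes as they then stand; what a row does not reach is not made up. A row lasts 1/10 s, in which the tool goes at most 50 mm and 8.59 degrees, less where a joint would pass 70% of its speed; a pose out of reach is approached as far as the arm can. A call is refused whole if a number of a shift passes 50 or a number of a turn 0.15, either way. A call with a gripper value outside its range is refused whole. The fingers move at their own pace and stop on an object; FORCE is the grip in N (left out, the last holds). Time passes only in rows, so rows that do not move let the fingers close. It gives the time, the measured TCP pose, the force and the opening at its end, in the units of the state.
- bot.read_state(): the state, without advancing time (a new reading comes with each control period).
- bot.grab_frame(name): name is "side" or "top" or "wrist"; returns a dict with "img" (400x640x3 uint8, red, green, blue), "fx", "fy", "cx", "cy" (pixels), "R" (3x3) and "t" (3): a world point X has camera coordinates R X + t; the wrist camera has in their place "tool_from_camera" (4x4, takes a point from camera to tool coordinates, whose origin is the TCP and whose axes are the tool frame's). Camera axes: x right, y down, z forward; pixel columns grow to the right and rows downward; lengths in m; the calibration is good to about 2 mm. A picture is of the moment at which its call begins: read the wrist's pose just before it. There is no depth.
- bot.sign_off(): hands the job in, once; it reports no verdict.
Trained networks look in a picture, given as the dict that the camera call returned (one of the last four; its "shot" number tells which), for a name from the list of things; names that differ only in an ending like _2 or _b are one class to them, and where a whole thing is asked for, a point or a joint stands for the part that bears it (a point fixed in the world has none). Each returns a list of dicts, best first, with "conf" (0 to 1); they miss things now and then, are a little off and sometimes report something else, mostly with a low value. They report only what shows in the picture. A call takes as long as a camera call. They do not tell look-alikes from the thing itself.
- bot.search_frame(picture, name): "xy" ([column, row] in pixels, amid what is visible of it).
- bot.trace(picture, name): "region" (400x640 bool, what is visible of it) and "xy" ([column, row] in pixels, amid what is visible of it).
The state is a dict: "clock": time; "q": joint angles; "joint_velocities": joint speeds; "joint_efforts": joint torques, N m; "eef_pos": TCP position; "tcp_rot": TCP orientation; "force": force on the tool from outside, world axes, zero at the start; "moment": the same for the moment, N m; "grip_width": opening from 0.0 (shut) to 1.0 (fully open).
Only numpy, scipy, OpenCV 4.12 (cv2) and the standard library are available. Lean on these libraries where they do the work, as an engineer would, in place of code of your own. Each camera call takes 0.05 s, during which the arm holds its last target. There are 200 camera calls.

TASK

Stand the short round steel specimen upright on the bed of the ratchet clamp, between the sprung pad and the stop jaw, let go of it, and then work the clamp's upright handle back and forth in full strokes, one tooth each, until the pad has trapped the specimen firmly against the stop jaw, and one tooth more. Stop there, do not over-tighten, feel for the ends of the handle's stroke so that you never bend its break-over joint, and move the clamp only by its handle. Let go of everything and leave the other things on the bench where they are.

Things in the scene. Friction and masses are not known exactly. Their poses are not given: they have to be found in the camera images.
- spec_mid (a point): The specimen: plain steel cylinder, 30 mm diameter, 40 mm tall, 0.15 to 0.3 kg, standing on end on the bench. The point is its centre, half-way up (20 mm above its underside); z is its axis. Two other steel pieces stand about: a square one and a slimmer, taller round one.
- vise: Grey base plate of the ratchet clamp, fixed to the bench, 320 x 90 x 12 mm; the specimen stands on its top, 12 mm above the origin. x: the way the pad advances; z up; the handle sticks out to its -y side. Origin on the bench, under the pad's face when fully open; plate from x = -200 to +120 mm. Ram, pawls and lever lie at x below -38 mm, up to 56 mm high (handle higher).
- pad_face (a point): Centre of the sprung pad's flat face (44 mm wide, 34 mm tall, top 48 mm above the bench), looking along the clamp's +x; the point is 20 mm above the base plate. The ram carries it on a spring of 1.5 N/mm, 25 mm travel. A tooth is 8 mm: the pad advances 8 mm a tooth (14 to 37 mm in all) till the specimen is trapped, then each tooth adds 12 N. It cannot be let back.
- stop_jaw: Stop jaw, a steel block 56 mm wide, 40 mm tall on the base plate opposite the pad, bolted somewhere along it. Its face, a very shallow upright V (15 degrees each side), looks along its -x to the pad. Origin level with the top of the base plate, at the bottom of the V; the V's outer edges are 8 mm nearer the pad. Same axes as the clamp.
- lever_pivot (a point): Upright axis of the ratchet lever, on the clamp. The lever swings level about it, 0.36 rad between two end stops, and is square to the clamp's x in mid-stroke. Swinging forward is towards the clamp's +x. A forward and a back stroke of at least 0.31 rad each, stop to stop, advance the ram one tooth. It starts at its back stop and stays where it is left.
- handle_grip (a point): The handle: black upright post, 20 mm diameter, 54 mm tall, top 111 mm above the bench, at the outer end of the flat lever, 140 mm from the pivot axis. The point is on its axis, half-way up, 84 mm above the bench. Full stroke 50 mm. Push at the handle: 2 to 5 N idle, about 3 N more for each tooth after the specimen is trapped.
- knuckle (a joint): Break-over joint half-way along the lever (70 mm from the pivot), a stiff spring hinge of 14 N m/rad, 0 when straight. It bends about 0.05 rad for each 10 N at the handle, and counts as broken over beyond 0.11 rad either way (22 N at the handle, or the handle pressed some 8 mm past an end stop).
- square_mid (a point): Bystander: square steel piece 30 x 30 x 40 mm, its centre. Leave it alone.
- slim_mid (a point): Bystander: slim steel cylinder 22 mm diameter, 58 mm tall, its centre. Leave it alone.
- etchant: Bystander: white bottle, 60 mm diameter, 130 mm tall, origin at its underside.
- dish: Bystander: white dish, 90 mm diameter, 20 mm tall, origin at its underside.
- objective: Bystander: black microscope objective, 38 mm diameter, 48 mm tall, standing; origin at its underside.
- driver: Bystander: screwdriver lying on the bench.
Things that resemble listed ones, but are neither listed nor needed, are in the scene too. Leave any blue, green or purple look-alike of the part that bears spec_mid alone.

How it is judged:
By the outcome, as a careful person would: the job done as asked, in the order asked, and still so for the second after the job is handed in, with the robot touching nothing.
It also fails if it takes over 72 s, if anything falls off the work surface, if the arm or the gripper's body presses on something with over 40 N, if the wrist force passes 120 N, or if a joint passes its speed limit or range.

## Working session

There is one attempt and no reset: what is moved stays moved. The work goes in short steps, Python scripts to look and compute and a shell command to move; the robot and the scene stay as the last step left them, time stands still between calls to the robot, and variables do not carry over. Pictures are saved under pics/ and viewed, about 8 in all and at most 12, crops included, and the job is handed in when it is done.

```bash
mkdir -p pics; ls; cat > h.py <<'E'
import numpy as np, cv2
from plant import bot
from scipy.spatial.transform import Rotation as Ro
def toolT():
    s=bot.read_state(); T=np.eye(4); T[:3,:3]=Ro.from_euler('xyz',s['tcp_rot'],degrees=True).as_matrix(); T[:3,3]=s['eef_pos']; return T
def grab(n):
    T=toolT(); f=bot.grab_frame(n)
    if n=='wrist': C=T@np.array(f['tool_from_camera']); f['Rw'],f['o']=C[:3,:3],C[:3,3]
    else: R=np.array(f['R']); f['Rw']=R.T; f['o']=-R.T@np.array(f['t'])
    return f
def ray(f,p):
    return f['Rw']@np.array([(p[0]-f['cx'])/f['fx'],(p[1]-f['cy'])/f['fy'],1.])
def atz(f,p,z):
    d=ray(f,p); return f['o']+d*(z-f['o'][2])/d[2]
def tri(fs,ps):
    A=np.zeros((3,3));b=np.zeros(3);L=[]
    for f,p in zip(fs,ps):
        d=ray(f,p);d/=np.linalg.norm(d);P=np.eye(3)-np.outer(d,d);A+=P;b+=P@f['o'];L.append(P)
    X=np.linalg.solve(A,b); return X,[round(float(np.linalg.norm(P@(X-f['o'])))*1000,1) for P,f in zip(L,fs)]
def proj(f,X):
    c=f['Rw'].T@(np.array(X)-f['o']); return [f['fx']*c[0]/c[2]+f['cx'],f['fy']*c[1]/c[2]+f['cy']]
def save(f,n,crop=None,k=1):
    im=f['img'][...,::-1]
    if crop: x0,y0,x1,y1=crop; im=im[y0:y1,x0:x1]
    cv2.imwrite('pics/'+n,cv2.resize(im,None,fx=k,fy=k,interpolation=cv2.INTER_CUBIC))
E
python3 - <<'E'
from h import *
a=grab('side');b=grab('top')
cv2.imwrite('pics/a.png',cv2.resize(np.vstack([a['img'],b['img']])[...,::-1],(480*1,600)) if 0 else np.vstack([a['img'],b['img']])[...,::-1])
save(a,'side.png');save(b,'top.png')
print(bot.read_state())
print(a['o'],b['o'],a['fx'],b['fx'])
for n in ['spec_mid','vise','pad_face','stop_jaw','lever_pivot','handle_grip','knuckle','square_mid','slim_mid','etchant','dish','objective','driver']:
    for l,f in(('s',a),('t',b)):
        print(n,l,[(np.round(d['xy']).tolist(),round(d['conf'],2)) for d in bot.search_frame(f,n)[:5]])
E
```

```text
pics
{'clock': 0.1, 'q': array([67.76922417, 23.59641923, -0.72959183, 91.49809585,  0.32145231,
       64.99119462, -4.70931421]), 'joint_velocities': array([-0.00803838, -0.1286346 ,  0.05967949, -0.18367633,  0.03226929,
       -0.03962964,  0.07155108]), 'joint_efforts': array([ 3.75667296e-03, -6.01821113e+01,  6.84734937e-01, -3.00082397e+01,
        1.39521580e-02,  6.52490126e-03,  5.50747620e-05]), 'eef_pos': array([ 0.1963245 , -0.59291153,  0.2385346 ]), 'tcp_rot': array([-9.00834510e+01, -5.94329748e-03, -1.61673616e+02]), 'force': array([ 0.39190393, -0.51999182, -0.01486546]), 'moment': array([ 0.00946801,  0.01308256, -0.01718203]), 'grip_width': 0.9994832851918165}
[ 0.35452613 -0.72336745  0.71681515] [ 0.45242787 -0.01224691  1.25930887] 395.2802510236733 450.548273089783
spec_mid s [([291.0, 351.0], 0.72), ([298.0, 318.0], 0.71), ([324.0, 344.0], 0.64), ([322.0, 295.0], 0.6)]
spec_mid t [([432.0, 254.0], 0.72), ([396.0, 224.0], 0.51), ([413.0, 239.0], 0.43), ([184.0, 160.0], 0.15)]
vise s [([325.0, 203.0], 0.85)]
vise t [([278.0, 180.0], 0.87)]
pad_face s [([326.0,
[... 266 characters left out ...]
6.0], 0.69)]
knuckle s [([289.0, 170.0], 0.57), ([260.0, 256.0], 0.35)]
knuckle t [([246.0, 194.0], 0.61), ([167.0, 200.0], 0.19)]
square_mid s [([278.0, 146.0], 0.69), ([243.0, 162.0], 0.44)]
square_mid t [([189.0, 249.0], 0.55), ([280.0, 179.0], 0.38)]
slim_mid s [([369.0, 357.0], 0.83), ([291.0, 169.0], 0.38)]
slim_mid t [([453.0, 203.0], 0.42), ([182.0, 162.0], 0.26)]
etchant s [([315.0, 136.0], 0.88)]
etchant t [([181.0, 161.0], 0.95), ([243.0, 196.0], 0.32)]
dish s []
dish t [([418.0, 150.0], 0.62)]
objective s [([276.0, 145.0], 0.59)]
objective t [([296.0, 181.0], 0.54), ([280.0, 182.0], 0.52), ([168.0, 200.0], 0.45)]
driver s [([262.0, 250.0], 0.93)]
driver t [([332.0, 256.0], 0.68)]
```

View pics/side.png

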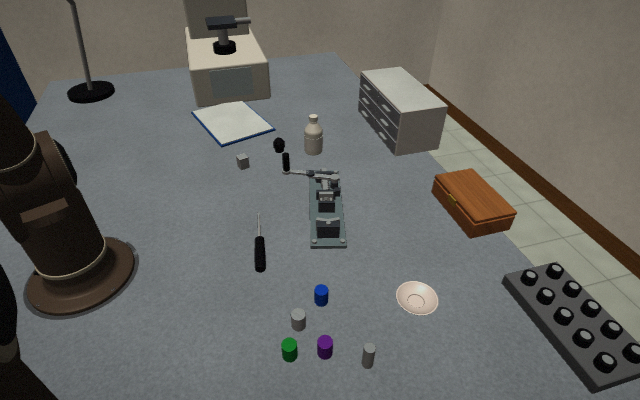

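View pics/top.png

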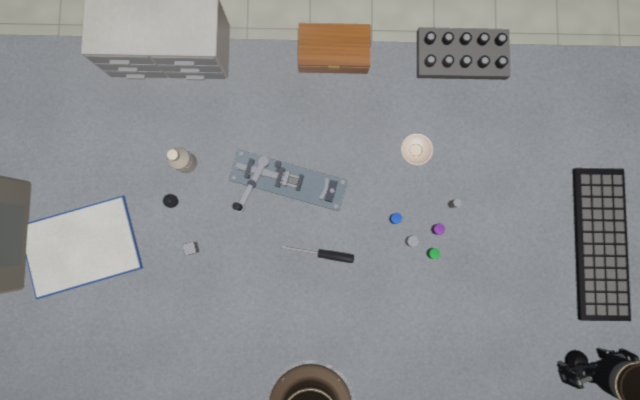

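The side view shows the plain grey specimen at (298,318), with blue (322,295), green (290,350) and purple (325,347) look-alikes. The slim piece is at (369,357), and the clamp runs from (325,175) to (327,245). In the top view the specimen is at (413,241), the slim piece at (456,203), the handle at (238,206) and the jaw at (331,190).

```bash
cat >> h.py <<'E'
E
python3 - <<'E'
from h import *
a=grab('side');b=grab('top')
pr=lambda n,x:print(n,np.round(x[0]*1000,1),x[1])
def near(f,n,p):
    L=[d for d in bot.trace(f,n) if np.hypot(*(np.array(d['xy'])-p))<14]
    return L[0] if L else None
def cen(r): ys,xs=np.nonzero(r); return np.array([(xs.min()+xs.max())/2,(ys.min()+ys.max())/2])
for n,ps,pt in [('spec_mid',(298,318),(413,241)),('slim_mid',(369,357),(456,203))]:
    A=near(a,n,ps);B=near(b,n,pt)
    ca=cen(A['region']) if A else ps; cb=cen(B['region']) if B else pt
    print(bool(A),bool(B),ca,cb); pr(n,tri([a,b],[ca,cb])); print(np.round(atz(b,cb,.02)*1000))
for n,ps,pt in [('blue',(321.5,295),(396,218)),('green',(289.5,350),(434,254)),('purple',(325,347),(439,229)),('handletop',(285,154),(238,206)),('objective',(279,145),(170.5,200.5)),('driver',(260,252),(336,256))]:
    pr(n,tri([a,b],[ps,pt]))
v=bot.trace(b,'vise')[0]['region']
# plate blue-grey region: outline corners
r=cv2.minAreaRect(np.argwhere(v)[:,::-1].astype(np.float32)); print(r)
save(b,'topcrop.png',(220,140,460,270),3.3)
save(a,'sidecrop.png',(250,130,410,370),2.5)
E
```

```text
True True [298.  319.5] [411.  240.5]
spec_mid [ 448.9 -269.    19.2] [0.4, 0.4]
[ 449. -269.   20.]
True True [368.  355.5] [453.5 202.5]
slim_mid [ 554.1 -384.6   27.5] [0.9, 0.9]
[ 556. -387.   20.]
blue [ 510.5 -227.2   23.2] [0.2, 0.2]
green [ 414.9 -331.2   23.5] [1.4, 1.4]
purple [ 481.9 -344.9   25.1] [0.2, 0.2]
handletop [530.5 190.9 114.9] [0.4, 0.4]
objective [550.2 393.3  20.5] [0.3, 0.3]
driver [405.4 -63.7  18.8] [1.1, 1.1]
((284.2927551269531, 192.78756713867188), (114.16568756103516, 59.80592346191406), 14.743562698364258)
```

View pics/topcrop.png

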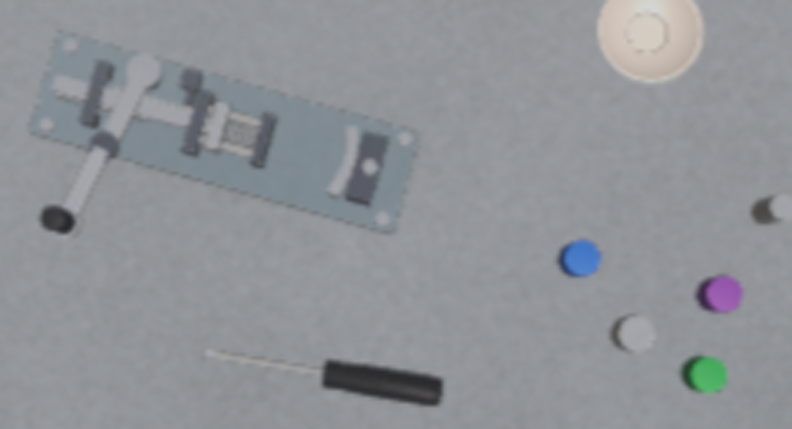

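The crop shows the plain grey cylinder at crop (635,333), or top pixel (412,241). It is the only uncoloured short round piece. The others are blue (581,258), purple (721,294), green (706,375) and the slim piece (775,208). Its height measured 19 mm against the expected 20, so the grey one is the specimen.

```bash
cat >> h.py <<'E'
def plan(X,yaw=None,n=1):
    "prints tool-axis rows to reach world X (m), yaw (deg), tool kept pointing down"
    T=toolT(); R=T[:3,:3]; p=T[:3,3]
    psi=np.degrees(np.arctan2(R[1,0],R[0,0])); yaw=psi if yaw is None else yaw
    Rt=Ro.from_euler('xyz',[-90,0,yaw],degrees=True).as_matrix()
    w=Ro.from_matrix(R.T@Rt).as_rotvec()
    d=(np.array(X)-p)*1000
    print('d world mm',np.round(d,1),'norm',round(np.linalg.norm(d),1),'rotvec',np.round(w,3))
    S=R.copy()
    for i in range(n):
        print(np.round(S.T@d/n,1).tolist(),np.round(w/n,3).tolist()); S=S@Ro.from_rotvec(w/n).as_matrix()
E
python3 - <<'E'
from h import *
b=grab('top')
cs=[(58,32),(418,132),(392,233),(32,132)]
P=np.array([atz(b,(x/3.3+220,y/3.3+140),.012) for x,y in cs]); print(np.round(P*1000))
print([round(float(np.linalg.norm(P[i]-P[i-1]))*1000) for i in range(4)])
u=(P[1]+P[2]-P[0]-P[3]); print(np.degrees(np.arctan2(u[1],u[0])), P.mean(0))
f=bot.grab_frame('wrist'); print(np.round(f['tool_from_camera'],3), f['fx'])
plan([.449,-.269,.17],-105.5,8)
E
```

```text
[[696. 215.  12.]
 [615. -91.  12.]
 [529. -70.  12.]
 [610. 234.  12.]]
[88, 317, 88, 315]
-104.8454033496782 [0.61253036 0.07198441 0.012     ]
[[ 0.001  0.947  0.321 -0.082]
 [ 0.001 -0.321  0.947 -0.134]
 [ 1.    -0.    -0.001  0.001]
 [ 0.     0.     0.     1.   ]] 337.2127157953527
d world mm [252.5 324.3 -69.3] norm 416.9 rotvec [-0.   -0.98  0.  ]
[-42.7, 8.7, -28.6] [-0.0, -0.123, 0.0]
[-45.9, 8.7, -23.1] [-0.0, -0.123, 0.0]
[-48.4, 8.7, -17.3] [-0.0, -0.123, 0.0]
[-50.1, 8.7, -11.3] [-0.0, -0.123, 0.0]
[-51.1, 8.7, -5.1] [-0.0, -0.123, 0.0]
[-51.4, 8.7, 1.2] [-0.0, -0.123, 0.0]
[-50.8, 8.7, 7.5] [-0.0, -0.123, 0.0]
[-49.5, 8.7, 13.6] [-0.0, -0.123, 0.0]
```

```bash
python3 -m jog '{"dp":[[-43,5,-29],[-46,5,-23],[-48,5,-17],[-50,5,-11],[-50,5,-5],[-50,5,1],[-50,5,7],[-49,5,13]],"delta_rot":[[0,-0.123,0],[0,-0.123,0],[0,-0.123,0],[0,-0.123,0],[0,-0.123,0],[0,-0.123,0],[0,-0.123,0],[0,-0.123,0]],"hand":[-0.2,-0.2,-0.2,-0.2,-0.2,-0.2,-0.2,-0.2]}' 40
python3 -m jog '{"dp":[[0,0,0]],"delta_rot":[[0,0,0]],"hand":[-0.2]}'
python3 - <<'E'
from h import *
print(toolT()[:3,3], bot.read_state()['tcp_rot'])
f=grab('wrist'); save(f,'w1.png')
for d in bot.trace(f,'spec_mid'):
    ys,xs=np.nonzero(d['region']); c=f['img'][d['region']].mean(0).round()
    print(np.round(d['xy']),round(d['conf'],2),c,xs.min(),xs.max(),ys.min(),ys.max(), np.round(atz(f,d['xy'],.02)*1000,1))
plan([.449,-.269,.1],-104.8,3)
E
```

```text
clock: 2.65
eef_pos: [0.4354, -0.2789, 0.1994]
tcp_rot: [-89.9, -0.5, -104.1]
force: [0.8, -0.8, -0.8]
grip_width: 0.603
clock: 2.75
eef_pos: [0.4394, -0.2722, 0.1994]
tcp_rot: [-89.8, -0.3, -103.3]
force: [-0.3, -0.1, 0.4]
grip_width: 0.6
[ 0.43941033 -0.27224221  0.19935334] [ -89.7700129    -0.28291451 -103.28247552]
[310. 233.] 0.95 [ 32. 120.  55.] 297 326 214 255 [ 414.7 -328.    20. ]
[377. 234.] 0.93 [ 92.  45. 117.] 362 395 212 253 [ 480.9 -345.3   20. ]
[382. 110.] 0.92 [ 36.  87. 176.] 367 406 93 128 [ 507.2 -226.3   20. ]
[329. 174.] 0.88 [132. 137. 145.] 315 346 153 193 [ 447.5 -273.2   20. ]
d world mm [ 12.9   8.8 -99.4] norm 100.6 rotvec [-0.003  0.016  0.008]
[-4.1, 33.1, 3.4] [-0.001, 0.005, 0.003]
[-4.1, 33.1, 3.4] [-0.001, 0.005, 0.003]
[-4.0, 33.1, 3.4] [-0.001, 0.005, 0.003]
```

View pics/w1.png

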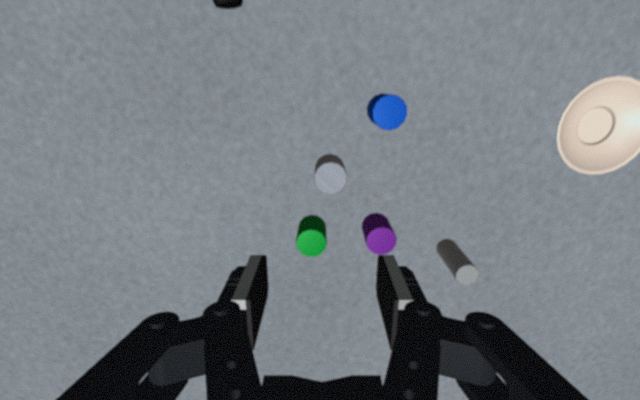

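The wrist view has the grey specimen at (330,175), green (312,235), purple (379,235), blue (388,112) and slim (458,262). The gap between the fingers is clear.

```bash
python3 -m jog '{"dp":[[-4,33,3.5],[-4,33,3.5],[-3,33,3],[0,0,0]],"delta_rot":[[0,0.005,0.003],[0,0.005,0.003],[0,0.005,0.003],[0,0,0]],"hand":[-0.2,-0.2,-0.2,-0.2]}'
python3 - <<'E'
from h import *
f=grab('wrist')
for d in bot.trace(f,'spec_mid'):
    c=f['img'][d['region']].mean(0)
    if c.max()-c.min()<25:
        R=d['region']; lum=f['img'].mean(2); m=R&(lum>lum[R].mean()*0.95)
        m=cv2.morphologyEx(m.astype(np.uint8),cv2.MORPH_OPEN,np.ones((5,5)))
        k=max(cv2.findContours(m,0,2)[0],key=cv2.contourArea); e=cv2.fitEllipse(k); print(d['conf'],e, np.round(atz(f,e[0],.04)*1000,1), np.round(atz(f,d['xy'],.02)*1000,1))
        ys,xs=np.nonzero(R); print(xs.min(),xs.max(),ys.min(),ys.max())
plan([.4485,-.271,.013],-104.8,2)
E
```

```text
clock: 3.25
eef_pos: [0.4467, -0.2783, 0.0996]
tcp_rot: [-89.6, -0.3, -105.6]
force: [-0.2, -0.5, -0.0]
grip_width: 0.6
0.78 ((320.6253662109375, 212.23927307128906), (41.6746711730957, 45.58934020996094), 90.25654602050781) [ 448.7 -270.4   40. ] [ 447.1 -271.9   20. ]
297 344 174 233
d world mm [ -0.2   8.4 -90.3] norm 90.7 rotvec [-0.012 -0.014  0.006]
[-4.3, 45.1, -1.7] [-0.006, -0.007, 0.003]
[-4.2, 45.1, -1.5] [-0.006, -0.007, 0.003]
```

```bash
python3 -m jog '{"dp":[[-4,28,-0.5],[-4,28,-0.5],[0,28,0],[0,1,0]],"delta_rot":[[-0.006,-0.007,0.003],[-0.006,-0.007,0.003],[0,0,0],[0,0,0]],"hand":[-0.2,-0.2,-0.2,-0.2]}'
python3 -c "
from h import *
plan([.4485,-.2705,.014],-104.8,1)"
```

```text
clock: 3.75
eef_pos: [0.4544, -0.2794, 0.0255]
tcp_rot: [-89.2, -0.4, -105.2]
force: [-1.0, -0.3, -0.4]
grip_width: 0.6
d world mm [ -5.9   8.9 -11.5] norm 15.7 rotvec [-0.013 -0.007  0.007]
[-7.1, 11.4, -8.2] [-0.013, -0.007, 0.007]
```

```bash
python3 -m jog '{"dp":[[-7,4,-8],[0,8,0],[0,0,0]],"delta_rot":[[-0.013,-0.007,0.007],[0,0,0],[0,0,0]],"hand":[-0.2,-0.2,-0.2]}'
python3 -c "
from h import *
plan([.4485,-.2705,.014],-104.8,1)"
```

```text
clock: 4.05
eef_pos: [0.4503, -0.2727, 0.0179]
tcp_rot: [-89.7, -0.1, -104.9]
force: [0.7, -0.2, 0.0]
grip_width: 0.601
d world mm [-1.8  2.2 -3.9] norm 4.8 rotvec [-0.005 -0.002  0.002]
[-1.7, 3.8, -2.3] [-0.005, -0.002, 0.002]
```

```bash
python3 -m jog '{"dp":[[-2,4,-2.3],[0,0,0],[0,0,0],[0,0,0],[0,0,0],[0,0,0]],"delta_rot":[[-0.005,0,0],[0,0,0],[0,0,0],[0,0,0],[0,0,0],[0,0,0]],"hand":[-0.2,0.8,0.8,0.8,0.8,0.8]}' 40
python3 -m jog '{"dp":[[0,-2,0],[0,-20,0],[0,-40,0],[0,-40,0],[0,0,0]],"delta_rot":[[0,0,0],[0,0,0],[0,0,0],[0,0,0],[0,0,0]],"hand":[0.8,0.8,0.8,0.8,0.8]}'
python3 - <<'E'
from h import *
f=grab('wrist'); save(f,'w2.png')
c=np.array([.6125,.0720,.012]); a=np.radians(-104.8); ux=np.array([np.cos(a),np.sin(a),0]); uy=np.array([-ux[1],ux[0],0])
org=c+0.04*ux; print('vise origin',org)
b=grab('top')
for n,z in [('stop_jaw',.045),('pad_face',.04),('lever_pivot',.05),('handle_grip',.1)]:
    d=bot.search_frame(b,n)[0]['xy']; X=atz(b,d,z); r=X-org; print(n,np.round(d,1),np.round([r@ux*1000,r@uy*1000],1))
plan(org+.03*ux+np.array([0,0,.1]),-104.8,8)
E
```

```text
clock: 4.65
eef_pos: [0.4494, -0.2708, 0.0157]
tcp_rot: [-89.8, -0.2, -104.9]
force: [-0.7, 0.3, 0.7]
grip_width: 0.347
clock: 5.15
eef_pos: [0.4479, -0.2692, 0.1193]
tcp_rot: [-90.1, -0.1, -104.9]
force: [1.0, -0.2, -1.8]
grip_width: 0.335
vise origin [0.60228217 0.03332706 0.012     ]
stop_jaw [328.6 187.8] [74.8  5.6]
pad_face [300.2 177.3] [-7.5 13.1]
lever_pivot [278.9 182. ] [-58.7 -16. ]
handle_grip [245.4 195. ] [-126.7  -76.6]
d world mm [150.3 271.9  -1.2] norm 310.7 rotvec [ 0.012 -0.001 -0.002]
[-37.7, 0.1, 9.4] [0.002, -0.0, -0.0]
[-37.7, 0.1, 9.4] [0.002, -0.0, -0.0]
[-37.7, 0.1, 9.4] [0.002, -0.0, -0.0]
[-37.7, 0.1, 9.5] [0.002, -0.0, -0.0]
[-37.7, 0.1, 9.5] [0.002, -0.0, -0.0]
[-37.7, 0.1, 9.5] [0.002, -0.0, -0.0]
[-37.7, 0.1, 9.5] [0.002, -0.0, -0.0]
[-37.7, 0.1, 9.5] [0.002, -0.0, -0.0]
```

View pics/w2.png

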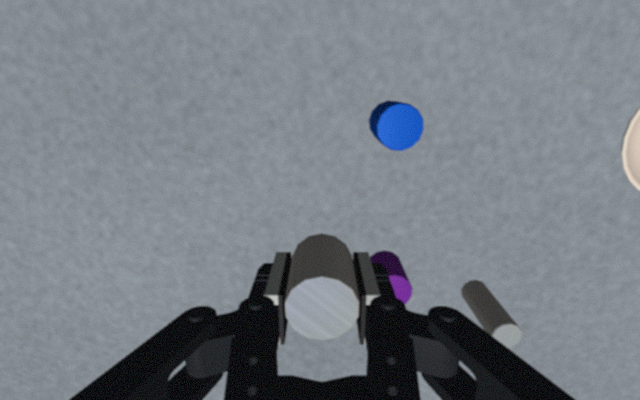

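The specimen is gripped centrally, with its top disc at (322,308). Next I carry it toward the clamp and look at the jaw gap.

```bash
python3 -m jog '{"dp":[[-40,-9,12.6],[-40,-9,12.6],[-40,-9,12.6],[-40,-9,12.6],[-40,-9,12.6],[-40,-9,12.6],[0,0,0]],"delta_rot":[[0.002,0,0],[0.002,0,0],[0.002,0,0],[0.002,0,0],[0.002,0,0],[0.002,0,0],[0,0,0]],"hand":[0.8,0.8,0.8,0.8,0.8,0.8,0.8]}'
python3 -m jog '{"dp":[[0,0,0]],"delta_rot":[[0,0,0]],"hand":[0.8]}'
python3 - <<'E'
from h import *
f=grab('wrist'); save(f,'w3.png'); T=toolT(); print(T[:3,3])
for n in ['stop_jaw','pad_face','lever_pivot','handle_grip','vise']: print(n,[(np.round(d['xy']),round(d['conf'],2)) for d in bot.search_frame(f,n)[:2]])
np.savez('f3.npz',**{k:f[k] for k in['Rw','o','fx','fy','cx','cy']})
E
```

```text
clock: 6.15
eef_pos: [0.58, -0.0483, 0.1582]
tcp_rot: [-90.9, 0.2, -105.2]
force: [-1.0, 2.1, -1.6]
grip_width: 0.337
clock: 6.25
eef_pos: [0.5796, -0.0474, 0.1567]
tcp_rot: [-91.1, 0.2, -105.1]
force: [0.2, -1.1, -2.3]
grip_width: 0.339
[ 0.57969499 -0.04668014  0.1568125 ]
stop_jaw [(array([330., 188.]), 0.88)]
pad_face [(array([329.,  58.]), 0.91)]
lever_pivot [(array([326.,  90.]), 0.85)]
handle_grip []
vise [(array([326.,  88.]), 0.58)]
```

View pics/w3.png

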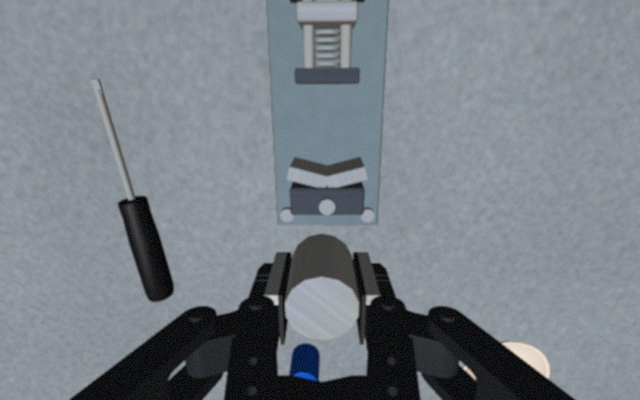

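The wrist view looks straight down the clamp. The pad bar is at rows 68–82 around column 327, the V's vertex at about (328,175), and the plate's end at row 224 between columns 277 and 378. The driver is well to the left.

```bash
python3 - <<'E'
from h import *
f=dict(np.load('f3.npz')); im=cv2.imread('pics/w3.png'); g=im.mean(2)
for c in (310,328,345): print(c,[(r,int(g[r,c-1:c+2].mean())) for r in list(range(64,90,2))+list(range(150,216,2))])
for r in (100,210): print(r,[(c,int(g[r,c])) for c in list(range(264,286,2))+list(range(368,392,2))])
for n,p,z in [('plateTL',(267.5,5),.012),('TR',(386,5),.012),('BL',(278,224),.012),('BR',(378,224),.012),('padL',(295,82),.048),('padR',(359,82),.048),('Vtop',(328,187),.052),('Vtop b',(328,176),.052),('Vbot',(328,164),.012),('wl',(289,178),.052),('wr',(367,176),.052),('jl',(291,212),.052),('jr',(364,212),.052)]:
    print(n,np.round(atz(f,p,z)*1000,1))
E
```

```text
310 [(64, 160), (66, 153), (68, 110), (70, 76), (72, 79), (74, 79), (76, 77), (78, 75), (80, 76), (82, 76), (84, 110), (86, 133), (88, 129), (150, 133), (152, 131), (154, 131), (156, 133), (158, 133), (160, 115), (162, 68), (164, 63), (166, 59), (168, 64), (170, 71), (172, 137), (174, 167), (176, 168), (178, 167), (180, 168), (182, 168), (184, 155), (186, 84), (188, 53), (190, 75), (192, 78), (194, 79), (196, 77), (198, 80), (200, 83), (202, 81), (204, 81), (206, 80), (208, 81), (210, 80), (212, 80), (214, 96)]
328 [(64, 152), (66, 103), (68, 86), (70, 76), (72, 75), (74, 75), (76, 77), (78, 78), (80, 77), (82, 73), (84, 108), (86, 131), (88, 133), (150, 131), (152, 133), (154, 131), (156, 130), (158, 133), (160, 130), (162, 132), (164, 116), (166, 67), (168, 61), (170, 63), (172, 60), (174, 69), (176, 139), (178, 167), (180, 168), (182, 169), (184, 166), (186, 133), (188, 72), (190, 71), (192, 77), (194, 78), (196, 74), (198, 80), (200, 149), (202, 169), (204, 167), (206, 167), (208, 167), (210, 166), (212, 166), (214, 153)]
345 [(64, 165), (66, 157), (68, 101), (70, 75), (72, 77), 
[... 637 characters left out ...]
, 129), (376, 131), (378, 133), (380, 131), (382, 117), (384, 134), (386, 147), (388, 146), (390, 151)]
210 [(264, 153), (266, 151), (268, 144), (270, 144), (272, 149), (274, 153), (276, 133), (278, 129), (280, 128), (282, 125), (284, 149), (368, 157), (370, 146), (372, 125), (374, 132), (376, 121), (378, 131), (380, 144), (382, 147), (384, 146), (386, 145), (388, 147), (390, 140)]
plateTL [574.9  97.6  12. ]
TR [658.5  74.6  12. ]
BL [530.1 -70.1  12. ]
BR [616.6 -92.8  12. ]
padL [582.3  39.8  48. ]
padR [624.4  28.4  48. ]
Vtop [585.3 -36.9  52. ]
Vtop b [587.5 -28.8  52. ]
Vbot [587.5 -28.6  12. ]
wl [559.4 -22.9  52. ]
wr [614.9 -36.1  52. ]
jl [553.2 -48.8  52. ]
jr [606.6 -62.9  52. ]
```

```bash
python3 -c "
from h import *
plan([.593,-.0047,.09],-104.5,3)"
```

```text
d world mm [ 13.5  45.  -67.8] norm 82.5 rotvec [ 0.017 -0.015 -0.003]
[-15.6, 22.6, 0.8] [0.006, -0.005, -0.001]
[-15.6, 22.6, 0.7] [0.006, -0.005, -0.001]
[-15.6, 22.6, 0.7] [0.006, -0.005, -0.001]
```

```bash
python3 -m jog '{"dp":[[-16,22,1],[-16,22,1],[-15,22,1],[0,0,0]],"delta_rot":[[0.006,-0.005,0],[0.006,-0.005,0],[0.006,-0.005,0],[0,0,0]],"hand":[0.8,0.8,0.8,0.8]}'
python3 -c "
from h import *
plan([.593,-.0047,.045],-104.5,2)"
```

```text
clock: 6.95
eef_pos: [0.5947, -0.0094, 0.0911]
tcp_rot: [-89.7, 0.1, -105.0]
force: [-0.9, -0.3, -2.0]
grip_width: 0.34
d world mm [ -1.7   4.7 -46.1] norm 46.3 rotvec [-0.005 -0.008 -0.001]
[-2.0, 23.0, -1.5] [-0.002, -0.004, -0.001]
[-2.0, 23.0, -1.5] [-0.002, -0.004, -0.001]
```

```bash
python3 -m jog '{"dp":[[-2,23,-1.5],[-2,23,-1.5],[0,0,0]],"delta_rot":[[-0.002,-0.004,0],[-0.002,-0.004,0],[0,0,0]],"hand":[0.8,0.8,0.8]}'
python3 -c "
from h import *
plan([.593,-.0047,.030],-104.5,1)"
```

```text
clock: 7.25
eef_pos: [0.5938, -0.0087, 0.0461]
tcp_rot: [-89.8, -0.0, -104.7]
force: [-0.5, -0.1, -2.4]
grip_width: 0.338
d world mm [ -0.8   4.  -16.1] norm 16.6 rotvec [-0.003 -0.004  0.   ]
[-3.7, 16.1, -1.9] [-0.003, -0.004, 0.0]
```

```bash
python3 -m jog '{"dp":[[-4,8,-2],[-1,7,0],[0,0,0]],"delta_rot":[[-0.003,-0.004,0],[0,0,0],[0,0,0]],"hand":[0.8,0.8,0.8]}'
python3 -m jog '{"dp":[[0,1.5,0],[0,0,0]],"delta_rot":[[0,0,0],[0,0,0]],"hand":[0.8,0.8]}'
python3 -c "
from h import *
plan([.593,-.0047,.0277],-104.5,1)"
```

```text
clock: 7.55
eef_pos: [0.5948, -0.0056, 0.0334]
tcp_rot: [-89.8, -0.0, -104.7]
force: [-0.9, 0.1, -2.3]
grip_width: 0.339
clock: 7.75
eef_pos: [0.5956, -0.0059, 0.033]
tcp_rot: [-89.7, -0.0, -104.7]
force: [-0.8, -0.7, -2.6]
grip_width: 0.339
d world mm [-2.6  1.2 -5.3] norm 6.0 rotvec [-0.005 -0.004  0.   ]
[-0.5, 5.3, -2.9] [-0.005, -0.004, 0.0]
```

```bash
python3 -m jog '{"dp":[[0,4,-3],[0,1,0]],"delta_rot":[[-0.005,-0.004,0],[0,0,0]],"hand":[0.8,0.8]}'
python3 -m jog '{"dp":[[0,2,-0.5],[0,1,0]],"delta_rot":[[-0.003,0,0],[0,0,0]],"hand":[0.8,0.8]}'
```

```text
clock: 7.95
eef_pos: [0.5931, -0.0052, 0.0286]
tcp_rot: [-89.9, 0.0, -104.5]
force: [-0.4, -0.8, -3.0]
grip_width: 0.34
clock: 8.15
eef_pos: [0.5933, -0.005, 0.0277]
tcp_rot: [-90.0, -0.0, -104.5]
force: [-5.3, -0.2, 10.8]
grip_width: 0.338
```

```bash
python3 -m jog '{"dp":[[0,-0.5,0],[0,0,0],[0,0,0],[0,0,0],[0,0,0]],"delta_rot":[[0,0,0],[0,0,0],[0,0,0],[0,0,0],[0,0,0]],"hand":[0.8,-0.1,-0.1,-0.1,-0.1]}'
python3 -m jog '{"dp":[[0,-15,0],[0,-35,0],[0,-45,0],[0,-30,0],[0,0,0]],"delta_rot":[[0,0,0],[0,0,0],[0,0,0],[0,0,0],[0,0,0]],"hand":[-0.1,-0.1,-0.1,-0.1,-0.1]}'
python3 - <<'E'
from h import *
f=grab('wrist'); save(f,'w4.png'); print(f['o'])
np.savez('f4.npz',**{k:f[k] for k in['Rw','o','fx','fy','cx','cy']})
for n in ['spec_mid','handle_grip','lever_pivot','knuckle']: print(n,[(np.round(d['xy']),round(d['conf'],2)) for d in bot.search_frame(f,n)[:2]])
E
```

```text
clock: 8.65
eef_pos: [0.5942, -0.0049, 0.029]
tcp_rot: [-89.9, 0.0, -104.5]
force: [0.3, 0.2, -0.2]
grip_width: 0.549
clock: 9.15
eef_pos: [0.5935, -0.0041, 0.1611]
tcp_rot: [-90.0, 0.0, -104.4]
force: [0.1, 0.4, 0.9]
grip_width: 0.548
[0.61404124 0.07494687 0.29560764]
spec_mid [(array([321., 194.]), 0.64), (array([298., 374.]), 0.52)]
handle_grip [(array([323., 102.]), 0.51)]
lever_pivot [(array([318., 106.]), 0.96)]
knuckle []
```

View pics/w4.png

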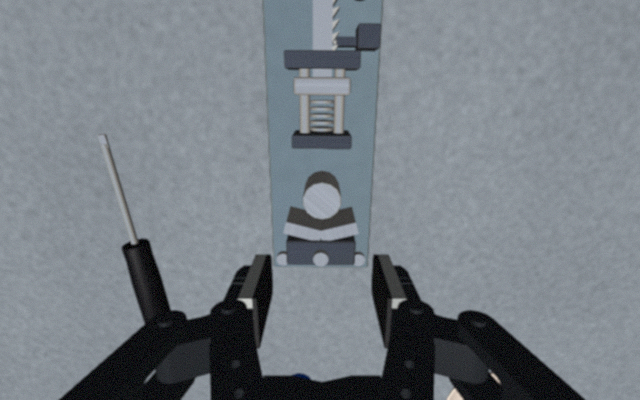

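The specimen stands upright and released at (322,198), centred in front of the V, with the pad at row 140. Next I go to the handle with the tool turned so the jaws open along the clamp's x.

```bash
python3 -c "
from h import *
plan([.580,.178,.18],-14.5,11); print(bot.read_state()['q'].round())"
```

```text
d world mm [-10.2 182.7  25.5] norm 184.8 rotvec [ 0.009 -1.569 -0.006]
[-15.9, -2.3, -5.0] [0.001, -0.143, -0.001]
[-16.4, -2.3, -2.7] [0.001, -0.143, -0.001]
[-16.6, -2.3, -0.4] [0.001, -0.143, -0.001]
[-16.5, -2.3, 2.0] [0.001, -0.143, -0.001]
[-16.1, -2.3, 4.3] [0.001, -0.143, -0.001]
[-15.3, -2.3, 6.6] [0.001, -0.143, -0.001]
[-14.2, -2.3, 8.7] [0.001, -0.143, -0.001]
[-12.8, -2.3, 10.6] [0.001, -0.143, -0.001]
[-11.2, -2.3, 12.3] [0.001, -0.143, -0.001]
[-9.3, -2.3, 13.8] [0.001, -0.143, -0.001]
[-7.3, -2.3, 15.0] [0.001, -0.143, -0.001]
[ 14.  27. -24. 100.  13.  56. -30.]
```

```bash
python3 -m jog '{"dp":[[-16,-3,-5],[-16,-3,-3],[-17,-3,0],[-17,-3,2],[-16,-3,4],[-15,-3,7],[-14,-3,9],[-13,-3,11]],"delta_rot":[[0,-0.143,0],[0,-0.143,0],[0,-0.143,0],[0,-0.143,0],[0,-0.143,0],[0,-0.143,0],[0,-0.143,0],[0,-0.143,0]],"hand":[-0.4,-0.4,-0.4,-0.4,-0.4,-0.4,-0.4,-0.4]}'
python3 -m jog '{"dp":[[-11,-2,12],[-9,-2,14],[-7,-2,15],[0,0,0]],"delta_rot":[[0,-0.143,0],[0,-0.143,0],[0,-0.143,0],[0,0,0]],"hand":[-0.4,-0.4,-0.4,-0.4]}'
python3 - <<'E'
from h import *
f=grab('wrist'); save(f,'w5.png'); print(f['o'],bot.read_state()['tcp_rot'],bot.read_state()['q'].round())
np.savez('f5.npz',**{k:f[k] for k in['Rw','o','fx','fy','cx','cy']})
for n in ['handle_grip','lever_pivot','knuckle','etchant']: print(n,[(np.round(d['xy']),round(d['conf'],2),np.round(atz(f,d['xy'],.1)*1000)) for d in bot.search_frame(f,n)[:2]])
E
```

```text
clock: 10.2
eef_pos: [0.5751, 0.1289, 0.1667]
tcp_rot: [-91.2, 1.4, -36.6]
force: [0.2, -0.3, -1.1]
grip_width: 0.705
clock: 10.6
eef_pos: [0.5669, 0.1823, 0.1675]
tcp_rot: [-90.5, 2.4, -10.6]
force: [0.2, 1.2, 0.5]
grip_width: 0.7
[0.4914146  0.19667678 0.30517649] [-90.60579959   2.38986238 -10.93883359] [ 11.  34. -47.  96.  26.  64.  35.]
handle_grip [(array([323., 187.]), 0.77, array([542., 186., 100.]))]
lever_pivot [(array([269., 246.]), 0.78, array([575., 144., 100.]))]
knuckle [(array([326., 185.]), 0.6, array([541., 188., 100.]))]
etchant [(array([565., 279.]), 0.59, array([635., 336., 100.]))]
```

View pics/w5.png

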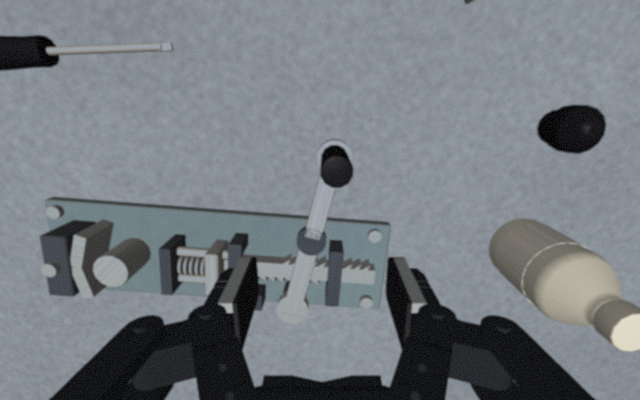

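The handle's top is at (338,170), with its foot at (334,150) on the lever. The knuckle is at (311,241), the pivot cap at (292,309) and the bottle at the right (565,275). The specimen still stands at (118,262).

```bash
python3 - <<'E'
from h import *
f=dict(np.load('f5.npz')); im=cv2.imread('pics/w5.png'); 
m=(im.max(2)<45).astype(np.uint8); n,l,s,c=cv2.connectedComponentsWithStats(m)
print([(s[i].tolist(),c[i].round(1).tolist()) for i in range(1,n) if s[i][4]>60])
org=np.array([.603,.034,0]); a=np.radians(-104.5); ux=np.array([np.cos(a),np.sin(a),0]); uy=np.array([-ux[1],ux[0],0])
for nm,p,z in [('top',(338,170),.111),('foot',(334,151),.058),('knuckle',(311,241),.058),('pivot',(292,309),.06)]:
    X=atz(f,p,z); r=X-org; print(nm,np.round(X*1000,1),np.round([r@ux*1000,r@uy*1000],1))
E
```

```text
[([0, 36, 58, 33, 1553], [24.7, 52.2]), ([538, 106, 67, 47, 2350], [571.9, 128.1]), ([322, 146, 30, 41, 826], [336.2, 167.2]), ([48, 222, 46, 32, 381], [70.3, 230.8]), ([163, 235, 22, 56, 399], [174.5, 256.5]), ([231, 234, 16, 18, 143], [240.5, 240.3]), ([331, 241, 11, 11, 100], [335.8, 246.0]), ([51, 257, 543, 143, 27330], [317.2, 356.2]), ([219, 269, 14, 12, 101], [225.2, 274.8]), ([480, 368, 17, 17, 65], [487.6, 377.2])]
top [530.6 197.4 111. ] [-140. -111.]
foot [526.9 197.1  58. ] [-138.8 -114.5]
knuckle [593.7 166.8  58. ] [-126.2  -42.3]
pivot [650.3 139.5  60. ] [-114.    19.4]
```

```bash
python3 -m jog '{"dp":[[0,0,0]],"delta_rot":[[0,0,0]],"hand":[-0.5]}';python3 -c "
from h import *
plan([.530,.194,.135],-14.5,2)"
```

```text
clock: 10.95
eef_pos: [0.5686, 0.1774, 0.1679]
tcp_rot: [-90.7, 2.2, -11.3]
force: [0.0, -0.4, 1.0]
grip_width: 0.751
d world mm [-38.6  16.6 -32.9] norm 53.4 rotvec [ 0.013  0.056 -0.039]
[-19.9, 17.2, 4.6] [0.007, 0.028, -0.019]
[-20.3, 16.8, 3.9] [0.007, 0.028, -0.019]
```

```bash
python3 -m jog '{"dp":[[-20,17,5],[-20,17,3],[0,0,0],[0,0,0]],"delta_rot":[[0.007,0.028,-0.019],[0.007,0.028,-0.019],[0,0,0],[0,0,0]],"hand":[-0.5,-0.5,-0.5,-0.5]}'
python3 - <<'E'
from h import *
f=grab('wrist'); im=f['img']
m=(im.max(2)<45).astype(np.uint8); n,l,s,c=cv2.connectedComponentsWithStats(m)
print([(s[i].tolist(),c[i].round(1).tolist()) for i in range(1,n) if s[i][4]>60])
d=bot.trace(f,'handle_grip')
for e in d[:2]:
    ys,xs=np.nonzero(e['region']); print(e['conf'],xs.min(),xs.max(),ys.min(),ys.max(),np.round(atz(f,(xs.mean(),ys.mean()),.09)*1000,1))
plan([.530,.192,.09],-14.5,1)
save(f,'w6.png')
E
```

```text
clock: 11.35
eef_pos: [0.5311, 0.1908, 0.1346]
tcp_rot: [-90.0, -0.2, -15.2]
force: [0.5, 0.2, 1.1]
grip_width: 0.746
[([0, 102, 25, 32, 488], [8.6, 118.7]), ([554, 128, 77, 52, 3061], [592.5, 152.6]), ([317, 202, 35, 63, 1740], [333.1, 234.4]), ([47, 259, 550, 141, 27514], [314.6, 355.9]), ([209, 270, 18, 18, 149], [218.0, 279.0]), ([34, 287, 52, 44, 660], [60.2, 301.0]), ([336, 286, 13, 17, 177], [341.5, 293.7]), ([253, 335, 18, 20, 160], [264.7, 342.6])]
0.88 298 352 192 313 [540.4 190.3  90. ]
d world mm [ -1.3   1.  -44.7] norm 44.7 rotvec [-0.001 -0.012  0.003]
[-1.7, 44.7, 0.6] [-0.001, -0.012, 0.003]
```

View pics/w6.png

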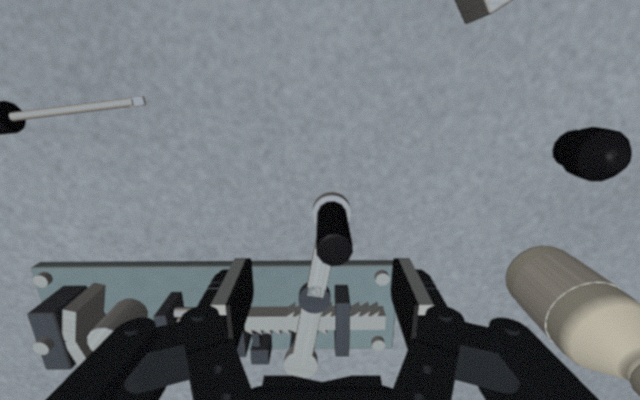

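The handle's top disc is at (336,249), between the open fingers (pads at columns 240 and 408), slightly right of centre. The bottle is clear at the right.

```bash
python3 - <<'E'
from h import *
f=grab('wrist')
for p,z in [((336,249),.111),((331.5,207),.057)]:
    print(np.round(atz(f,p,z)*1000,1))
print(toolT()[:3,3])
X=(atz(f,(336,249),.111)); plan([X[0],X[1],.09],-14.5,1)
E
```

```text
[531.  197.9 111. ]
[527.4 198.1  57. ]
[0.53158799 0.19110035 0.13475831]
d world mm [ -0.5   6.8 -44.8] norm 45.3 rotvec [-0.002 -0.012  0.003]
[-2.4, 44.8, 6.3] [-0.002, -0.012, 0.003]
```

```bash
python3 -m jog '{"dp":[[-2,19,6],[0,19,0],[0,19,0],[0,0,0]],"delta_rot":[[0,-0.012,0.003],[0,0,0],[0,0,0],[0,0,0]],"hand":[-0.5,-0.5,-0.5,-0.5]}'
python3 -c "
from h import *
plan([.530,.197,.077],-14.5,1)"
```

```text
clock: 11.9
eef_pos: [0.5347, 0.1976, 0.0754]
tcp_rot: [-89.8, -0.1, -14.6]
force: [-0.8, 0.5, 0.6]
grip_width: 0.752
d world mm [-4.7 -0.6  1.6] norm 5.0 rotvec [-0.004 -0.002  0.003]
[-4.4, -1.6, -1.8] [-0.004, -0.002, 0.003]
```

```bash
python3 -m jog '{"dp":[[-4,-1.5,-1.5],[0,0,0],[0,0,0]],"delta_rot":[[-0.004,0,0.003],[0,0,0],[0,0,0]],"hand":[0,0,0]}' 20
python3 -m jog '{"dp":[[0,0,0],[0,0,0]],"delta_rot":[[0,0,0],[0,0,0]],"hand":[0.3,0.3]}'
python3 -c "
from h import *
plan([.530,.197,.077],-14.5,1)"
```

```text
clock: 12.2
eef_pos: [0.5309, 0.1979, 0.0776]
tcp_rot: [-90.0, 0.1, -14.6]
force: [0.4, -0.1, -0.3]
grip_width: 0.501
clock: 12.4
eef_pos: [0.5316, 0.1981, 0.0788]
tcp_rot: [-89.9, -0.0, -14.6]
force: [-0.7, -0.3, 0.0]
grip_width: 0.35
d world mm [-1.6 -1.1 -1.8] norm 2.7 rotvec [-0.001 -0.002  0.001]
[-1.3, 1.8, -1.5] [-0.001, -0.002, 0.001]
```

```bash
python3 -m jog '{"dp":[[-1,1.5,-5],[0,0,-5],[0,0,-5]],"delta_rot":[[0,0,0],[0,0,0],[0,0,0]],"hand":[0.3,0.3,0.3]}'
python3 -m jog '{"dp":[[0,0,-5],[0,0,-5],[0,0,-5]],"delta_rot":[[0,0,0],[0,0,0],[0,0,0]],"hand":[0.3,0.3,0.3]}'
```

```text
clock: 12.7
eef_pos: [0.5267, 0.1843, 0.078]
tcp_rot: [-89.8, -0.1, -14.6]
force: [0.3, 1.4, 0.2]
grip_width: 0.352
clock: 13.0
eef_pos: [0.5216, 0.1705, 0.0781]
tcp_rot: [-89.6, -0.0, -14.5]
force: [-1.7, 4.8, -1.1]
grip_width: 0.351
```

```bash
cat >> h.py <<'E'
def st():
    s=bot.read_state(); d=(s['eef_pos']-np.array([.53,.197,.077]))*1000; ux=np.array([-.2504,-.9681,0]); uy=np.array([.9681,-.2504,0])
    print('s %.1f t %.1f z %.1f | Fx %.1f Fy %.1f Fz %.1f | rot %s'%(d@ux,d@uy,d[2],s['force']@ux,s['force']@uy,s['force'][2],np.round(s['tcp_rot'],1)))
E
python3 -m jog '{"dp":[[0,0,-5],[0,0,-5],[0,0,-4]],"delta_rot":[[0,0,0],[0,0,0],[0,0,0]],"hand":[0.3,0.3,0.3]}'; python3 -c "
from h import *
st()"
python3 -m jog '{"dp":[[0,0,-3],[0,0,-2]],"delta_rot":[[0,0,0],[0,0,0]],"hand":[0.3,0.3]}'; python3 -c "
from h import *
st()"
```

```text
clock: 13.3
eef_pos: [0.5175, 0.1569, 0.0779]
tcp_rot: [-89.5, -0.0, -14.4]
force: [-0.9, 1.5, 0.4]
grip_width: 0.35
s 41.9 t -2.0 z 0.9 | Fx -1.2 Fy -1.3 Fz 0.4 | rot [-89.5  -0.  -14.4]
clock: 13.5
eef_pos: [0.5163, 0.1505, 0.0779]
tcp_rot: [-89.6, -0.0, -14.5]
force: [-1.0, 2.8, 0.4]
grip_width: 0.351
s 48.5 t -1.6 z 0.9 | Fx -2.5 Fy -1.7 Fz 0.4 | rot [-89.6  -0.  -14.5]
```

```bash
for i in 1; do python3 -m jog '{"dp":[[0,0,-2],[0,0,-1.5]],"delta_rot":[[0,0,0],[0,0,0]],"hand":[0.3,0.3]}'>/dev/null; done; python3 -c "
from h import *
st()"
python3 -m jog '{"dp":[[0,0,-1.5],[0,0,-1]],"delta_rot":[[0,0,0],[0,0,0]],"hand":[0.3,0.3]}'>/dev/null; python3 -c "
from h import *
st()"
```

```text
s 52.2 t -1.4 z 1.0 | Fx -2.7 Fy -1.4 Fz -1.2 | rot [-89.6  -0.  -14.5]
s 54.7 t -1.1 z 1.0 | Fx -3.0 Fy 0.4 Fz -2.0 | rot [-89.6  -0.1 -14.5]
```

```bash
python3 -m jog '{"dp":[[0,0,-1.5],[0,0,-1]],"delta_rot":[[0,0,0],[0,0,0]],"hand":[0.3,0.3]}'>/dev/null; python3 -c "
from h import *
st()"
python3 -m jog '{"dp":[[0,0,-1.5],[0,0,-0.5]],"delta_rot":[[0,0,0],[0,0,0]],"hand":[0.3,0.3]}'>/dev/null; python3 -c "
from h import *
st()"
```

```text
s 56.2 t -1.0 z 1.0 | Fx -6.1 Fy 0.1 Fz -3.7 | rot [-89.4  -0.1 -14.5]
s 56.3 t -1.0 z 1.1 | Fx -5.5 Fy 0.5 Fz -5.2 | rot [-89.2  -0.1 -14.4]
```

```bash
python3 -m jog '{"dp":[[0,0,-2],[0,0,-1]],"delta_rot":[[0,0,0],[0,0,0]],"hand":[0.3,0.3]}'>/dev/null; python3 -c "
from h import *
st()"
python3 - <<'E'
from h import *
a=grab('side'); save(a,'s2.png',(250,130,370,270),5)
E
```

```text
s 56.7 t -0.9 z 1.0 | Fx -7.2 Fy 0.6 Fz -5.8 | rot [-89.   -0.2 -14.3]
```

View pics/s2.png

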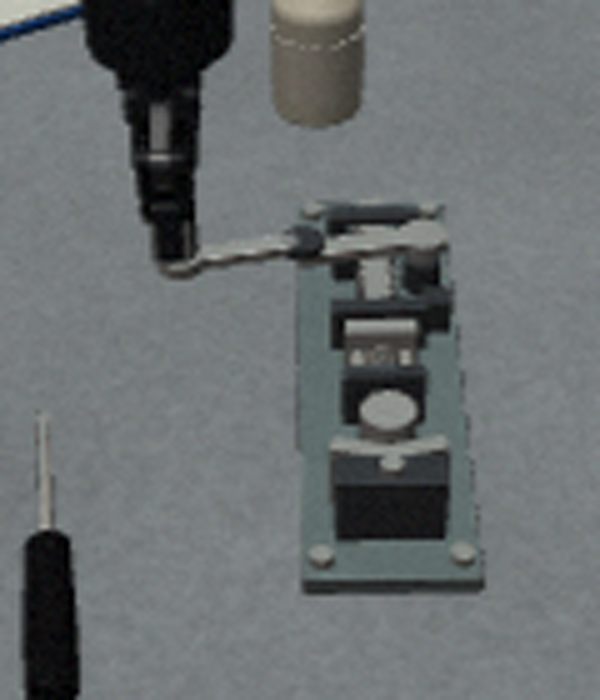

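The side crop shows the lever at its forward stop with the knuckle nearly straight. The specimen stands in front of the V and the pad is still short of it. The forward stop is at s≈55. Now the back stroke.

```bash
python3 -m jog '{"dp":[[0,0,5],[0,0,6],[0,0,6],[0,0,6],[0,0,6],[0,0,6],[0,0,5],[0,0,4]],"delta_rot":[[-0.008,-0.003,0],[-0.008,0,0],[0,0,0],[0,0,0],[0,0,0],[0,0,0],[0,0,0],[0,0,0]],"hand":[0.3,0.3,0.3,0.3,0.3,0.3,0.3,0.3]}' >/dev/null; python3 -c "
from h import *
st()"
```

```text
s 14.6 t -1.6 z -0.0 | Fx 3.7 Fy -1.4 Fz 1.9 | rot [-90.5  -0.  -14.3]
```

```bash
python3 -m jog '{"dp":[[0,0,5],[0,0,4],[0,0,3],[0,0,2]],"delta_rot":[[0.004,0,0],[0.004,0,0],[0,0,0],[0,0,0]],"hand":[0.3,0.3,0.3,0.3]}' >/dev/null; python3 -c "
from h import *
st()"
python3 -m jog '{"dp":[[0,0,2],[0,0,1]],"delta_rot":[[0,0,0],[0,0,0]],"hand":[0.3,0.3]}' >/dev/null; python3 -c "
from h import *
st()"
```

```text
s -1.4 t -1.0 z 0.1 | Fx 1.5 Fy 0.3 Fz -0.6 | rot [-89.9  -0.1 -14.3]
s -4.7 t -0.7 z 0.0 | Fx 1.4 Fy -0.4 Fz 0.3 | rot [-89.9  -0.1 -14.3]
```

```bash
python3 -m jog '{"dp":[[0,0,1.5],[0,0,1]],"delta_rot":[[0,0,0],[0,0,0]],"hand":[0.3,0.3]}' >/dev/null; python3 -c "
from h import *
st()"
python3 -m jog '{"dp":[[0,0,1.5],[0,0,1]],"delta_rot":[[0,0,0],[0,0,0]],"hand":[0.3,0.3]}' >/dev/null; python3 -c "
from h import *
st()"
```

```text
s -6.8 t -0.5 z 0.0 | Fx 2.1 Fy -0.5 Fz 1.9 | rot [-90.   -0.1 -14.3]
s -7.8 t -0.4 z -0.2 | Fx 4.8 Fy -0.9 Fz 2.5 | rot [-90.1  -0.1 -14.4]
```

```bash
cat >> h.py <<'E'
def ram():
    org=np.array([.603,.034,0]); ux=np.array([-.2504,-.9681,0])
    for c in ('top','side'):
        f=grab(c)
        for n,z in (('pad_face',.04),('spec_mid',.052)):
            o=[]
            for d in bot.trace(f,n):
                ys,xs=np.nonzero(d['region']); X=atz(f,(xs.mean(),ys.mean()),z); r=(X-org)@ux*1000
                if -30<r<70 and abs((X-org)@np.array([.9681,-.2504,0]))<.04: o.append((round(float(r),1),round(d['conf'],2)))
            print(c,n,o[:3],end=' ; ')
    print()
E
python3 -m jog '{"dp":[[0,0,1.5],[0,0,1]],"delta_rot":[[0,0,0],[0,0,0]],"hand":[0.3,0.3]}' >/dev/null; python3 -c "
from h import *
st();ram()"
```

```text
s -8.1 t -0.4 z -0.3 | Fx 6.4 Fy -1.6 Fz 3.4 | rot [-90.4  -0.1 -14.4]
top pad_face [(-10.0, 0.63)] ; top spec_mid [] ; side pad_face [(0.6, 0.54)] ; side spec_mid [(47.3, 0.64)] ;
```

```bash
python3 -m jog '{"dp":[[0,0,-6],[0,0,-7],[0,0,-7],[0,0,-7],[0,0,-7],[0,0,-7],[0,0,-6],[0,0,-4]],"delta_rot":[[0.006,0,0],[0,0,0],[0,0,0],[0,0,0],[0,0,0],[0,0,0],[0,0,0],[0,0,0]],"hand":[0.3,0.3,0.3,0.3,0.3,0.3,0.3,0.3]}' >/dev/null; python3 -c "
from h import *
st()"
python3 -m jog '{"dp":[[0,0,-4],[0,0,-3],[0,0,-2],[0,0,-1]],"delta_rot":[[0,0,0],[0,0,0],[0,0,0],[0,0,0]],"hand":[0.3,0.3,0.3,0.3]}' >/dev/null; python3 -c "
from h import *
st()"
```

```text
s 39.5 t -2.7 z 0.4 | Fx -1.8 Fy -0.3 Fz -2.2 | rot [-89.3  -0.  -14.1]
s 51.1 t -2.2 z 0.4 | Fx -3.0 Fy -1.3 Fz -1.9 | rot [-89.3  -0.1 -14.2]
```

```bash
python3 -m jog '{"dp":[[0,0,-2],[0,0,-1.5],[0,0,-1]],"delta_rot":[[-0.005,0,0],[0,0,0],[0,0,0]],"hand":[0.3,0.3,0.3]}' >/dev/null; python3 -c "
from h import *
st()"
python3 -m jog '{"dp":[[0,0,-1.5],[0,0,-1.5]],"delta_rot":[[0,0,0],[0,0,0]],"hand":[0.3,0.3]}' >/dev/null; python3 -c "
from h import *
st();ram()"
```

```text
s 55.3 t -1.9 z 0.5 | Fx -3.5 Fy 0.0 Fz -2.2 | rot [-89.6  -0.1 -14.1]
s 56.7 t -1.7 z 0.6 | Fx -7.5 Fy 1.1 Fz -5.2 | rot [-89.4  -0.1 -14.1]
top pad_face [(0.7, 0.73)] ; top spec_mid [] ; side pad_face [(8.3, 0.68)] ; side spec_mid [] ;
```

```bash
python3 -m jog '{"dp":[[0,0,6],[0,0,7],[0,0,7],[0,0,7],[0,0,7],[0,0,7],[0,0,6],[0,0,5]],"delta_rot":[[-0.005,-0.003,0],[-0.005,0,0],[0,0,0],[0,0,0],[0,0,0],[0,0,0],[0,0,0],[0,0,0]],"hand":[0.3,0.3,0.3,0.3,0.3,0.3,0.3,0.3]}' >/dev/null; python3 -c "
from h import *
st()"
python3 -m jog '{"dp":[[0,0,4],[0,0,3],[0,0,2],[0,0,1]],"delta_rot":[[0.004,0,0],[0,0,0],[0,0,0],[0,0,0]],"hand":[0.3,0.3,0.3,0.3]}' >/dev/null; python3 -c "
from h import *
st()"
```

```text
s 6.0 t -2.6 z -0.6 | Fx 3.8 Fy -1.8 Fz 1.3 | rot [-90.6   0.  -14.1]
s -6.0 t -1.7 z -0.5 | Fx 1.8 Fy -0.9 Fz 0.8 | rot [-90.2  -0.1 -14. ]
```

```bash
python3 -m jog '{"dp":[[0,0,1.5],[0,0,1.5],[0,0,1.5]],"delta_rot":[[0,0,0],[0,0,0],[0,0,0]],"hand":[0.3,0.3,0.3]}' >/dev/null; python3 -c "
from h import *
st();ram()"
```

```text
s -8.1 t -1.6 z -0.7 | Fx 6.6 Fy -0.9 Fz 4.5 | rot [-90.5  -0.1 -14.2]
top pad_face [(-3.8, 0.6)] ; top spec_mid [(38.0, 0.41)] ; side pad_face [(5.2, 0.46)] ; side spec_mid [(44.6, 0.69)] ;
```

```bash
python3 -m jog '{"dp":[[1,0,-6],[0,-0.5,-8],[0,0,-8],[0,0,-8],[0,0,-7],[0,0,-7],[0,0,-6],[0,0,-4]],"delta_rot":[[0.006,0,0],[0,0,0],[0,0,0],[0,0,0],[0,0,0],[0,0,0],[0,0,0],[0,0,0]],"hand":[0.3,0.3,0.3,0.3,0.3,0.3,0.3,0.3]}' >/dev/null; python3 -c "
from h import *
st()"
python3 -m jog '{"dp":[[0,0,-3],[0,0,-3],[0,0,-2],[0,0,-1.5]],"delta_rot":[[-0.004,0,0],[0,0,0],[0,0,0],[0,0,0]],"hand":[0.3,0.3,0.3,0.3]}' >/dev/null; python3 -c "
from h import *
st()"
```

```text
s 42.9 t -2.8 z 0.6 | Fx -7.7 Fy -0.0 Fz -2.7 | rot [-89.4  -0.  -13.8]
s 47.1 t -2.5 z 0.7 | Fx -9.3 Fy 0.5 Fz -8.6 | rot [-88.9  -0.1 -13.7]
```

```bash
python3 -c "
from h import *
st();ram();st()
print(bot.read_state()['grip_width'],bot.read_state()['clock'])
a=grab('side'); save(a,'s3.png',(250,130,370,270),5)
for d in bot.trace(a,'spec_mid')[:4]: print(np.round(d['xy']),d['conf'])"
```

```text
s 47.1 t -2.5 z 0.7 | Fx -9.3 Fy 0.5 Fz -8.6 | rot [-88.9  -0.1 -13.7]
top pad_face [(4.3, 0.69)] ; top spec_mid [(37.7, 0.57)] ; side pad_face [] ; side spec_mid [(46.4, 0.66)] ; 
s 47.1 t -2.5 z 0.7 | Fx -9.6 Fy 0.3 Fz -7.4 | rot [-88.9  -0.1 -13.7]
0.34881366015101295 22.15
[324. 347.] 0.91
[289. 348.] 0.65
[326. 213.] 0.53
[320. 297.] 0.53
```

View pics/s3.png

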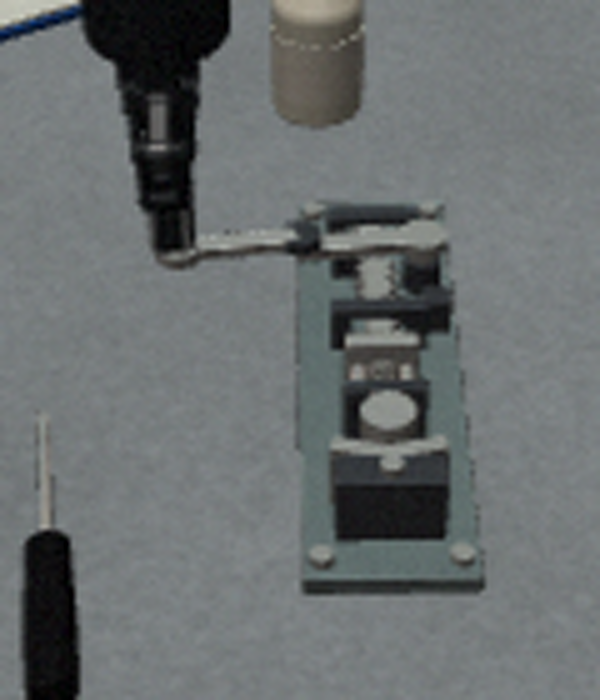

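The side crop shows the lever a bit short of its forward end. The ram bar has moved to crop row 342 (332 earlier), and the specimen is upright and unmoved at (388,410). I'm pushing on gently.

```bash
python3 -m jog '{"dp":[[0,0,-2],[0,0,-2]],"delta_rot":[[-0.012,0,0],[0,0,0]],"hand":[0.3,0.3]}' >/dev/null; python3 -c "
from h import *
st()"
```

```text
s 47.7 t -2.4 z 0.8 | Fx -9.5 Fy 0.1 Fz -5.9 | rot [-89.2  -0.2 -13.5]
```

```bash
python3 -m jog '{"dp":[[0,0,-3],[0,0,-3]],"delta_rot":[[-0.01,0,0],[0,0,0]],"hand":[0.3,0.3]}' >/dev/null; python3 -c "
from h import *
st()"
```

```text
s 49.9 t -2.3 z 1.0 | Fx -1.5 Fy 1.1 Fz -0.8 | rot [-89.4  -0.3 -13.4]
```

```bash
python3 -m jog '{"dp":[[0,0,-2],[0,0,-2]],"delta_rot":[[-0.006,0,0],[0,0,0]],"hand":[0.3,0.3]}' >/dev/null; python3 -c "
from h import *
st()"
python3 -m jog '{"dp":[[0,0,-1.5],[0,0,-1]],"delta_rot":[[0,0,0],[0,0,0]],"hand":[0.3,0.3]}' >/dev/null; python3 -c "
from h import *
st()"
```

```text
s 54.0 t -1.8 z 1.2 | Fx -3.4 Fy -0.3 Fz -0.9 | rot [-89.8  -0.3 -13.4]
s 56.5 t -1.6 z 1.2 | Fx -7.5 Fy 0.2 Fz -3.3 | rot [-89.7  -0.4 -13.4]
```

```bash
python3 -m jog '{"dp":[[1,0.5,6],[0,0.5,8],[0,0,8],[0,0,7],[0,0,7],[0,0,7],[0,0,6],[0,0,5]],"delta_rot":[[-0.004,0.01,0],[0,0.01,0.004],[0,0,0],[0,0,0],[0,0,0],[0,0,0],[0,0,0],[0,0,0]],"hand":[0.3,0.3,0.3,0.3,0.3,0.3,0.3,0.3]}' >/dev/null; python3 -c "
from h import *
st();ram()"
python3 -m jog '{"dp":[[0,0,4],[0,0,3],[0,0,2],[0,0,1.5]],"delta_rot":[[0.004,0,0],[0,0,0],[0,0,0],[0,0,0]],"hand":[0.3,0.3,0.3,0.3]}' >/dev/null; python3 -c "
from h import *
st()"
```

```text
s 4.2 t -0.6 z -1.1 | Fx 1.2 Fy 0.3 Fz 1.4 | rot [-90.5   0.  -14.9]
top pad_face [(5.0, 0.53)] ; top spec_mid [(37.6, 0.48)] ; side pad_face [(9.3, 0.52)] ; side spec_mid [] ; 
s -4.9 t 0.2 z -1.3 | Fx 1.8 Fy 0.3 Fz 1.4 | rot [-90.4   0.  -15. ]
```

```bash
python3 -m jog '{"dp":[[0,0,2],[0,0,1.5],[0,-0.5,1.5]],"delta_rot":[[0.004,0,0],[0,0,0],[0,0,0]],"hand":[0.3,0.3,0.3]}' >/dev/null; python3 -c "
from h import *
st();ram()"
```

```text
s -7.9 t 0.5 z -1.2 | Fx 6.2 Fy -0.0 Fz -1.4 | rot [-90.4   0.  -15.1]
top pad_face [(4.7, 0.48)] ; top spec_mid [(38.0, 0.47)] ; side pad_face [(12.0, 0.67)] ; side spec_mid [(45.4, 0.43)] ;
```

```bash
python3 -m jog '{"dp":[[0,-1,-6],[0,0,-8],[0,0,-8],[0,0,-8],[0,0,-7],[0,0,-7],[0,0,-6],[0,0,-4]],"delta_rot":[[0.006,-0.005,0],[0,-0.005,0],[0,0,0],[0,0,0],[0,0,0],[0,0,0],[0,0,0],[0,0,0]],"hand":[0.3,0.3,0.3,0.3,0.3,0.3,0.3,0.3]}' >/dev/null; python3 -c "
from h import *
st()"
python3 -m jog '{"dp":[[0,0,-3],[0,0,-3],[0,0,-2],[0,0,-1.5]],"delta_rot":[[-0.004,0,0],[0,0,0],[0,0,0],[0,0,0]],"hand":[0.3,0.3,0.3,0.3]}' >/dev/null; python3 -c "
from h import *
st()"
```

```text
s 43.4 t -2.2 z 0.2 | Fx -1.6 Fy 0.7 Fz -1.4 | rot [-89.3   0.1 -14.1]
s 53.7 t -1.6 z 0.4 | Fx -3.2 Fy 0.4 Fz -3.7 | rot [-89.5   0.  -14.2]
```

```bash
python3 -m jog '{"dp":[[0,0,-1.5],[0,0,-1.5],[0,0,-1]],"delta_rot":[[-0.006,0,0],[0,0,0],[0,0,0]],"hand":[0.3,0.3,0.3]}' >/dev/null; python3 -c "
from h import *
st();ram()"
python3 -m jog '{"dp":[[0,0.5,6],[0,0,8],[0,0,8],[0,0,7],[0,0,7],[0,0,7],[0,0,6],[0,0,5]],"delta_rot":[[-0.004,0,0],[0,0,0.002],[0,0,0],[0,0,0],[0,0,0],[0,0,0],[0,0,0],[0,0,0]],"hand":[0.3,0.3,0.3,0.3,0.3,0.3,0.3,0.3]}' >/dev/null; python3 -c "
from h import *
st()"
```

```text
s 56.4 t -1.3 z 0.5 | Fx -6.4 Fy 0.3 Fz -5.1 | rot [-89.7   0.  -14.1]
top pad_face [(13.9, 0.54)] ; top spec_mid [] ; side pad_face [(19.3, 0.49), (36.1, 0.22)] ; side spec_mid [(49.3, 0.41)] ; 
s 3.1 t -2.0 z -1.1 | Fx 0.4 Fy 0.2 Fz 1.2 | rot [-90.5   0.3 -14.3]
```

```bash
python3 -m jog '{"dp":[[1,0,4],[0,-0.5,3],[0,0,2],[0,0,2],[0,0,1.5],[0,0,1.5]],"delta_rot":[[0.004,0,-0.003],[0,0,0],[0,0,0],[0,0,0],[0,0,0],[0,0,0]],"hand":[0.3,0.3,0.3,0.3,0.3,0.3]}' >/dev/null; python3 -c "
from h import *
st();ram();print(bot.read_state()['clock'])"
```

```text
s -8.2 t -0.6 z -1.2 | Fx 7.4 Fy -1.8 Fz 5.2 | rot [-90.7   0.1 -14.4]
top pad_face [(13.1, 0.7)] ; top spec_mid [(45.1, 0.59)] ; side pad_face [] ; side spec_mid [(51.4, 0.44)] ; 
28.65
```

```bash
python3 -m jog '{"dp":[[0,-0.5,-6],[0,0,-8],[0,0,-8],[0,0,-8],[0,0,-7],[0,0,-7],[0,0,-6],[0,0,-4]],"delta_rot":[[0.008,0,0],[0,0,0],[0,0,0],[0,0,0],[0,0,0],[0,0,0],[0,0,0],[0,0,0]],"hand":[0.3,0.3,0.3,0.3,0.3,0.3,0.3,0.3]}' >/dev/null; python3 -c "
from h import *
st()"
python3 -m jog '{"dp":[[0,0,-3],[0,0,-3]],"delta_rot":[[-0.004,0,0],[0,0,0]],"hand":[0.3,0.3]}' >/dev/null; python3 -c "
from h import *
st()"
python3 -m jog '{"dp":[[0,0,-2],[0,0,-2]],"delta_rot":[[-0.004,0,0],[0,0,0]],"hand":[0.3,0.3]}' >/dev/null; python3 -c "
from h import *
st()"
```

```text
s 42.9 t -2.6 z 0.2 | Fx -3.2 Fy -0.8 Fz -2.7 | rot [-89.5   0.1 -14.1]
s 49.4 t -2.3 z 0.3 | Fx -4.1 Fy -0.1 Fz -2.5 | rot [-89.7   0.1 -14.1]
s 53.1 t -2.0 z 0.4 | Fx -5.3 Fy 0.7 Fz -4.2 | rot [-89.8   0.1 -14.1]
```

```bash
python3 -m jog '{"dp":[[0,0,-2],[0,0,-2]],"delta_rot":[[-0.004,0,0],[0,0,0]],"hand":[0.3,0.3]}' >/dev/null; python3 -c "
from h import *
st()"
python3 -m jog '{"dp":[[0,0,-1.5],[0,0,-1.5]],"delta_rot":[[-0.004,0,0],[0,0,0]],"hand":[0.3,0.3]}' >/dev/null; python3 -c "
from h import *
st();ram()"
```

```text
s 56.0 t -1.7 z 0.5 | Fx -5.7 Fy 0.6 Fz -5.4 | rot [-89.9   0.  -14.1]
s 57.0 t -1.6 z 0.6 | Fx -8.0 Fy 0.9 Fz -6.4 | rot [-90.  -0. -14.]
top pad_face [(17.2, 0.53)] ; top spec_mid [] ; side pad_face [(-1.7, 0.65), (22.2, 0.54)] ; side spec_mid [] ;
```

```bash
python3 -m jog '{"dp":[[0,0.5,6],[0,0,8],[0,0,8],[0,0,7],[0,0,7],[0,0,7],[0,0,6],[0,0,5]],"delta_rot":[[0,0,0],[0,0,0.002],[0,0,0],[0,0,0],[0,0,0],[0,0,0],[0,0,0],[0,0,0]],"hand":[0.3,0.3,0.3,0.3,0.3,0.3,0.3,0.3]}' >/dev/null; python3 -c "
from h import *
st()"
python3 -m jog '{"dp":[[1,0,4],[0,-0.5,3],[0,0,2],[0,0,2],[0,0,1.5],[0,0,1.5]],"delta_rot":[[0.004,0,-0.003],[0,0,0],[0,0,0],[0,0,0],[0,0,0],[0,0,0]],"hand":[0.3,0.3,0.3,0.3,0.3,0.3]}' >/dev/null; python3 -c "
from h import *
st();ram()
f=grab('side'); save(f,'s5.png',(250,130,370,270),2); 
g=f['img'].mean(2)"
```

```text
s 4.3 t -1.7 z -0.8 | Fx 2.2 Fy 0.6 Fz 1.8 | rot [-90.6   0.2 -14.2]
s -8.2 t -0.3 z -0.7 | Fx 6.5 Fy -1.8 Fz 4.3 | rot [-90.6   0.  -14.3]
top pad_face [(12.4, 0.74)] ; top spec_mid [(47.4, 0.43)] ; side pad_face [(19.9, 0.59)] ; side spec_mid [(50.9, 0.58)] ;
```

Forward force at the same point in the stroke rose from about 3.2 N on tooth 4 to 5.3–5.7 N on tooth 5. The pad also stopped advancing. So the specimen was trapped on tooth 5, and I make one more stroke.

```bash
python3 -m jog '{"dp":[[0,-0.5,-6],[0,0,-8],[0,0,-8],[0,0,-8],[0,0,-7],[0,0,-7],[0,0,-6],[0,0,-4]],"delta_rot":[[0.006,0,0],[0,0,0],[0,0,0],[0,0,0],[0,0,0],[0,0,0],[0,0,0],[0,0,0]],"hand":[0.3,0.3,0.3,0.3,0.3,0.3,0.3,0.3]}' >/dev/null; python3 -c "
from h import *
st()"
python3 -m jog '{"dp":[[0,0,-3],[0,0,-3]],"delta_rot":[[-0.004,0,0],[0,0,0]],"hand":[0.3,0.3]}' >/dev/null; python3 -c "
from h import *
st()"
python3 -m jog '{"dp":[[0,0,-2.5],[0,0,-2]],"delta_rot":[[-0.004,0,0],[0,0,0]],"hand":[0.3,0.3]}' >/dev/null; python3 -c "
from h import *
st()"
```

```text
s 38.8 t -3.1 z 0.6 | Fx -8.2 Fy 1.0 Fz -6.3 | rot [-89.1   0.  -13.9]
s 41.5 t -3.1 z 0.7 | Fx -8.8 Fy 0.4 Fz -6.6 | rot [-88.8  -0.  -13.7]
s 43.1 t -3.0 z 0.7 | Fx -5.8 Fy 0.6 Fz -4.9 | rot [-88.6  -0.1 -13.6]
```

```bash
python3 -m jog '{"dp":[[0,0,-3],[0,0,-3]],"delta_rot":[[-0.012,0,0],[-0.006,0,0]],"hand":[0.3,0.3]}' >/dev/null; python3 -c "
from h import *
st()"
python3 -m jog '{"dp":[[0,0,-3],[0,0,-3]],"delta_rot":[[-0.006,0,0],[0,0,0]],"hand":[0.3,0.3]}' >/dev/null; python3 -c "
from h import *
st()"
```

```text
s 46.5 t -2.8 z 0.9 | Fx -5.9 Fy 0.8 Fz -3.8 | rot [-89.3  -0.2 -13.5]
s 50.0 t -2.6 z 1.0 | Fx -5.9 Fy 1.8 Fz -4.8 | rot [-89.3  -0.3 -13.4]
```

```bash
python3 -m jog '{"dp":[[0,0,-3],[0,0,-3]],"delta_rot":[[-0.006,0,0],[0,0,0]],"hand":[0.3,0.3]}' >/dev/null; python3 -c "
from h import *
st()"
python3 -m jog '{"dp":[[0,0,-2.5],[0,0,-2.5]],"delta_rot":[[-0.006,0,0],[0,0,0]],"hand":[0.3,0.3]}' >/dev/null; python3 -c "
from h import *
st()"
```

```text
s 53.3 t -2.3 z 1.2 | Fx -7.3 Fy 1.2 Fz -7.3 | rot [-89.2  -0.4 -13.3]
s 55.3 t -2.1 z 1.3 | Fx -7.2 Fy 1.5 Fz -6.4 | rot [-89.2  -0.5 -13.2]
```

```bash
python3 -m jog '{"dp":[[0,0,-2.5],[0,0,-2.5]],"delta_rot":[[-0.008,0,0],[0,0,0]],"hand":[0.3,0.3]}' >/dev/null; python3 -c "
from h import *
st()"
python3 -m jog '{"dp":[[0,0,-2.5],[0,0,-2]],"delta_rot":[[-0.006,0,0],[0,0,0]],"hand":[0.3,0.3]}' >/dev/null; python3 -c "
from h import *
st()"
```

```text
s 56.9 t -1.9 z 1.5 | Fx -7.6 Fy 2.2 Fz -7.2 | rot [-89.2  -0.6 -13.1]
s 57.2 t -1.8 z 1.7 | Fx -9.3 Fy 0.8 Fz -6.9 | rot [-89.   -0.7 -12.9]
```

```bash
python3 -m jog '{"dp":[[0,1,6],[0,1,8],[0,0,8],[0,0,7],[0,0,7],[0,0,7],[0,0,6],[0,0,5]],"delta_rot":[[-0.006,0.015,0.005],[0,0.01,0.005],[0,0,0],[0,0,0],[0,0,0],[0,0,0],[0,0,0],[0,0,0]],"hand":[0.3,0.3,0.3,0.3,0.3,0.3,0.3,0.3]}' >/dev/null; python3 -c "
from h import *
st();ram()"
python3 -m jog '{"dp":[[1,0,4],[0,-0.5,3],[0,0,2],[0,0,2],[0,0,1.5],[0,0,1.5]],"delta_rot":[[0.004,0,-0.003],[0,0,0],[0,0,0],[0,0,0],[0,0,0],[0,0,0]],"hand":[0.3,0.3,0.3,0.3,0.3,0.3]}' >/dev/null; python3 -c "
from h import *
st();ram();print(bot.read_state()['clock'])"
```

```text
s 3.5 t -2.0 z -0.4 | Fx 3.9 Fy 0.2 Fz 1.4 | rot [-89.7   0.  -14.6]
top pad_face [(10.6, 0.72)] ; top spec_mid [(47.4, 0.45)] ; side pad_face [] ; side spec_mid [] ; 
s -8.1 t -0.5 z -0.0 | Fx 6.3 Fy -0.5 Fz 4.2 | rot [-89.6  -0.1 -14.7]
top pad_face [(8.7, 0.54), (47.2, 0.46)] ; top spec_mid [(47.4, 0.51)] ; side pad_face [(24.3, 0.62)] ; side spec_mid [(50.2, 0.46)] ; 
36.7
```

```bash
python3 -m jog '{"dp":[[0,0,-4],[0,0,-1.5],[0,0,0],[0,0,0],[0,0,0]],"delta_rot":[[0,0,0],[0,0,0],[0,0,0],[0,0,0],[0,0,0]],"hand":[0.3,0.3,-0.4,-0.4,-0.4]}'; python3 -c "
from h import *
st()"
python3 -m jog '{"dp":[[0,-15,0],[0,-30,0],[0,-40,0],[0,-20,0],[0,0,0]],"delta_rot":[[0,0,0],[0,0,0],[0,0,0],[0,0,0],[0,0,0]],"hand":[-0.4,-0.4,-0.4,-0.4,-0.4]}'
python3 -c "
from h import *
plan([.5935,-.0041,.165],-104.4,12)"
```

```text
clock: 37.2
eef_pos: [0.5306, 0.2015, 0.0776]
tcp_rot: [-89.4, -0.2, -14.6]
force: [0.5, -0.6, -0.2]
grip_width: 0.7
s -4.5 t -0.5 z 0.6 | Fx 0.5 Fy 0.6 Fz -0.2 | rot [-89.4  -0.2 -14.6]
clock: 37.7
eef_pos: [0.5292, 0.2024, 0.1897]
tcp_rot: [-89.3, -0.1, -14.5]
force: [1.0, 0.1, -0.1]
grip_width: 0.699
d world mm [  64.3 -206.5  -24.7] norm 217.7 rotvec [-0.011  1.569 -0.008]
[9.5, 1.9, -15.3] [-0.001, 0.131, -0.001]
[11.4, 1.9, -14.0] [-0.001, 0.131, -0.001]
[13.1, 1.9, -12.4] [-0.001, 0.131, -0.001]
[14.6, 1.9, -10.6] [-0.001, 0.131, -0.001]
[15.9, 2.0, -8.6] [-0.001, 0.131, -0.001]
[16.9, 2.0, -6.4] [-0.001, 0.131, -0.001]
[17.5, 2.0, -4.2] [-0.001, 0.131, -0.001]
[17.9, 2.0, -1.8] [-0.001, 0.131, -0.001]
[18.0, 2.0, 0.5] [-0.001, 0.131, -0.001]
[17.8, 2.0, 2.9] [-0.001, 0.131, -0.001]
[17.3, 2.0, 5.2] [-0.001, 0.131, -0.001]
[16.4, 2.1, 7.4] [-0.001, 0.131, -0.001]
```

```bash
python3 -m jog '{"dp":[[10,0,-15],[11,0,-14],[13,0,-12],[15,0,-11],[16,0,-9],[17,0,-6],[18,3,-4],[18,3,-2]],"delta_rot":[[0,0.131,0],[0,0.131,0],[0,0.131,0],[0,0.131,0],[0,0.131,0],[0,0.131,0],[0,0.131,0],[0,0.131,0]],"hand":[-0.4,-0.4,-0.4,-0.4,-0.4,-0.4,-0.4,-0.4]}'
python3 -m jog '{"dp":[[18,3,0],[18,3,3],[17,3,5],[16,3,7],[0,0,0],[0,0,0]],"delta_rot":[[0,0.131,0],[0,0.131,0],[0,0.131,0],[0,0.131,0],[0,0,0],[0,0,0]],"hand":[-0.4,-0.4,-0.4,-0.4,-0.4,-0.4]}'
python3 - <<'E'
from h import *
f=grab('wrist'); save(f,'w7.png')
np.savez('f7.npz',**{k:f[k] for k in['Rw','o','fx','fy','cx','cy']})
E
```

```text
clock: 38.5
eef_pos: [0.5701, 0.0635, 0.1839]
tcp_rot: [-89.4, 0.7, -76.3]
force: [0.4, 0.8, -0.4]
grip_width: 0.699
clock: 39.1
eef_pos: [0.5868, -0.0097, 0.1689]
tcp_rot: [-90.1, 0.9, -107.6]
force: [-0.4, 0.2, -0.1]
grip_width: 0.698
```

View pics/w7.png

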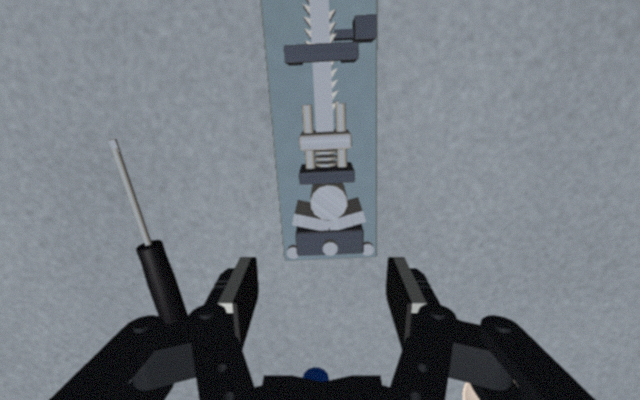

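The wrist view shows the specimen upright at (328,203), seated in the V, with the pad at row 175 against it. The spring is shortened between the collar at row 142 and the pad. I'll measure that compression numerically.

```bash
python3 - <<'E'
from h import *
org=np.array([.603,.034,0]); ux=np.array([-.2504,-.9681,0])
for k,cols in (('4',(318,327)),('7',(321,330))):
    f=dict(np.load(f'f{k}.npz')); g=cv2.imread(f'pics/w{k}.png').mean(2)
    for c in range(cols[0]-22,cols[1]+24,5):
        col=cv2.GaussianBlur(g[:,c-1:c+2].mean(1).reshape(-1,1),(1,3),0).ravel(); d=np.diff(col)
        e=[r for r in range(70,235) if abs(d[r])>14 and abs(d[r])==abs(d[max(0,r-3):r+4]).max()]
        print(k,c,[(r,'+' if d[r]>0 else '-',round(float((atz(f,(c,r+.5),.048)-org)@ux*1000),1)) for r in e])
E
```

```text
4 296 [(129, '-', -12.9), (135, '+', -8.6), (148, '+', 0.9), (207, '-', 47.1), (223, '+', 60.6)]
4 301 [(78, '+', -47.6), (132, '-', -10.8), (148, '+', 0.9), (208, '-', 47.9), (225, '+', 62.3)]
4 306 [(132, '-', -10.8), (148, '+', 0.9), (189, '+', 32.4), (210, '-', 49.6), (226, '+', 63.1)]
4 311 [(78, '+', -47.7), (93, '-', -37.8), (130, '-', -12.2), (135, '+', -8.6), (148, '+', 0.9), (174, '-', 20.6), (185, '+', 29.2), (215, '-', 53.8), (227, '+', 64.0)]
4 316 [(100, '+', -33.1), (107, '+', -28.3), (114, '+', -23.5), (121, '+', -18.6), (131, '-', -11.5), (148, '+', 0.9), (171, '-', 18.2), (183, '+', 27.6), (217, '-', 55.4), (228, '+', 64.9)]
4 321 [(100, '+', -33.1), (107, '+', -28.3), (114, '+', -23.5), (121, '+', -18.6), (125, '-', -15.8), (131, '-', -11.5), (148, '+', 0.8), (170, '-', 17.5), (182, '+', 26.8), (218, '-', 56.3), (229, '+', 65.7)]
4 326 [(100, '+', -33.1), (107, '+', -28.3), (114, '+', -23.5), (121, '+', -18.6), (131, '-', -11.5), (148, '+', 0.8), (171, '-', 18.2), (183, '+', 27.6), (218, '-', 56.3), (228, '+', 64.8)]
4 331 [(119, '-', -20.0), (130, '-', -12.2), (13
[... 1064 characters left out ...]
 (166, '-', 21.8), (185, '+', 37.0), (229, '-', 74.4)]
7 329 [(131, '-', -4.7), (148, '-', 8.0), (153, '-', 11.9), (160, '-', 17.3), (166, '-', 22.0), (184, '+', 36.4), (229, '-', 74.6)]
7 334 [(80, '+', -40.5), (91, '+', -33.0), (102, '+', -25.4), (133, '+', -3.0), (148, '-', 8.2), (154, '-', 12.8), (160, '-', 17.5), (165, '-', 21.4), (170, '+', 25.3), (185, '+', 37.4), (229, '-', 74.8)]
7 339 [(131, '-', -4.3), (166, '-', 22.4), (188, '+', 40.1), (229, '-', 75.1)]
7 344 [(133, '+', -2.6), (166, '-', 22.6), (211, '-', 59.6), (215, '+', 63.0), (228, '-', 74.4)]
7 349 [(133, '+', -2.4), (161, '-', 18.9), (170, '+', 26.0), (182, '+', 35.6), (199, '-', 49.6), (213, '+', 61.5), (226, '-', 72.8)]
```

```bash
python3 - <<'E'
from h import *
b=grab('top'); a=grab('side')
for n in ['spec_mid','square_mid','slim_mid','etchant','dish','objective','driver']:
    print(n,[np.round(d['xy']).tolist() for d in bot.search_frame(b,n)[:4]],[np.round(d['xy']).tolist() for d in bot.search_frame(a,n)[:4]])
s=bot.read_state(); print(s['clock'],np.round(s['force'],1))
print(bot.sign_off())
E
```

```text
spec_mid [[435.0, 253.0], [397.0, 222.0], [433.0, 230.0]] [[323.0, 347.0], [289.0, 350.0], [323.0, 295.0], [326.0, 215.0]]
square_mid [[190.0, 247.0]] [[242.0, 160.0]]
slim_mid [[451.0, 204.0]] [[368.0, 358.0]]
etchant [[182.0, 163.0], [301.0, 249.0]] [[307.0, 134.0]]
dish [[417.0, 151.0]] [[418.0, 298.0], [321.0, 203.0], [288.0, 167.0]]
objective [[170.0, 202.0], [244.0, 195.0]] [[278.0, 147.0]]
driver [] [[262.0, 253.0]]
39.95 [ 0.5  0.5 -0.2]
the job is handed in; nothing more can be done
None
```

I stood the plain grey specimen on the clamp bed, let go, and worked the handle through six full strokes, then handed the job in at about 40 s. The first five strokes trapped the specimen and the sixth was the one tooth more. I pushed the handle with the fingers loosely around it, never gripped. I felt both end stops on every stroke; the highest handle force I read was about 10 N, against the 22 N limit.

**Last checks**
- **Specimen:** the final wrist picture shows it upright, seated in the V with the pad against it, and it did not move during the last tooth.
- **Ram and spring:** the pad advanced about 34.5 mm, as the gap I measured required. The ram measured about 46 mm of travel against 48 expected for six teeth. That puts the spring at 11.5 to 13.5 mm compressed, which fits trapping on tooth 5 plus one more.
- **Robot and bystanders:** the gripper was clear, with about 0 N at the wrist. In the last images the bystanders and coloured look-alikes were within a few pixels of where they started, apart from the etchant bottle in the side view, about 8 pixels off. It matched in the top view.

**What disagreed or looked odd**
- The handle's position differed by about 6 mm between the fixed cameras and the wrist camera. The loose straddle absorbed it.
- The third forward stroke stuck briefly at about 9.5 N, roughly 8 mm short of the stop, then ran free to the end. I did not find the cause.
- The network's pad positions were noisy, so I judged trapping from the handle force and the specimen's movement.

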